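# Load a measuring-cell cassette into the incubating reader with the push stick

## Robot

A 6-joint arm with a two-finger parallel gripper is mounted at the origin on the work surface. World frame = base frame: x ahead of the robot, y to its left, z up, the work surface at z = 0. Lengths are in m, angles in degrees, forces in N, time in s.
With the tool pointing down it reaches from about 0.35 to 0.875 m from the base axis. Payload 4.2 kg.
Tool frame: the origin (TCP) lies midway between the tips of the shut fingers; the grasp point (between the pads) lies r.grasp_offset behind it (r.grasp_offset is the distance from the TCP to the grasp point, in m); z points along the fingers, y is the direction in which the jaws open and shut (so a half turn about z gives the same grasp; the last joint's range is limited). The gripper opens to 87 mm and grips with 3 to 60 N. Pads are 19 mm wide; open, the fingers measure 117 mm over their backs; the gripper's body (75 mm by 190 mm) begins 51 mm behind the grasp point.
Start: joints at [14.817, 22.042, 0.453, 0, -68.411, -14.817], TCP at [0.625, 0, 0.223] pointing down, gripper open.
Joint ranges: [-179.83, 179.83], [-69.29, 118.12], [-61.27, 80.66], [-181.25, 117.63], [-171.15, -9.14], [-177.46, 177.46]. Speed limits (degrees/s): [159.86, 159.86, 180, 180, 180, 180].

## Interface

Orientations are given as a 3x3 rotation matrix whose columns are the frame's x, y, z axes.
In Python, from station import sense, optics, r gives the robot as it stands. The module is installed in compiled form; this text tells all that it offers.
- The arm moves only by the tool servo_tool, never from a script. Its argument "deltas" is a list of rows, each an object with "slide": the shift along the tool's x, y, z in units of 25 mm (1.0 is 25 mm), a list of three; "spin": the turn about the tool's z in units of 8 degrees (1.0 is 8 degrees). A call has 1 to 10 rows; each row shifts and turns the pose as measured when the row begins, along the tool's axes as they then stand; what a row does not reach is not made up. A row lasts 1/10 s, in which the tool goes at most 50 mm and 8.59 degrees, less where a joint would pass 70% of its speed; a pose out of reach is approached as far as the arm can. A call is refused whole if a number of a shift passes 1 or a number of a turn 1, either way. A call with a gripper value outside its range is refused whole. "gripper" is the closure in counts, from 0 (fully open) to 255 (shut), set as the call begins (left out, the last holds). The fingers move at their own pace and stop on an object; the grip force is fixed at half the most. Time passes only in rows, so rows that do not move let the fingers close. It gives the time, the measured TCP pose, the force and the opening at its end, in the units of the state.
- sense(): the state, without advancing time (a new reading comes with each control period).
- optics.capture(name): name is "scene" or "side" or "wrist"; returns a dict with "frame" (384x512x3 uint8, red, green, blue), "camera_matrix" (3x3 intrinsics, pixels), "eye" and "rotation" of the camera in the world. Camera axes: x right, y down, z forward; pixel columns grow to the right and rows downward; lengths in m; the calibration is good to about 2 mm. A picture is of the moment at which its call begins. There is no depth.
- r.finish_job(): hands the job in, once; it reports no verdict.
The state is a dict: "time_s": time; "joints": joint angles; "joint_velocities": joint speeds; "effort": joint torques, N m; "tcp_pos": TCP position; "ee_rot": TCP orientation; "wrist_force": force on the tool from outside, world axes, zero at the start; "moment": the same for the moment, N m; "gripper_width": opening from 0.0 (shut) to 1.0 (fully open).
Only numpy, scipy, OpenCV 4.12 (cv2) and the standard library are available. Lean on these libraries where they do the work, as an engineer would, in place of code of your own. Each camera call takes 0.05 s, during which the arm holds its last target.

## Task

Load the dark cassette with the red and white caps into the reader: take the push stick from its steel tray, put its flat face behind the cassette on the apron and slide the cassette through the low flap, gently, until the orange latch inside has clicked in behind the cassette's rib and the cassette sits home on the contacts. Feel for the end and do not force it, and keep the robot itself off the cassette and the reader. Then draw the stick out so that the flap falls shut, lay the stick back flat in its tray, the same way round as it lay, and let go; leave everything else where it is.

Things in the scene. Friction and masses are not known exactly. Their poses are not given: they have to be found in the camera images.
- reader: Fixed cream bench reader, sloping clear guard over its bay, loading apron in front. Origin on the bench under the flap, mid-width; +x into the bay (world -y within 0.12 rad), z up. One flat floor 8 mm above the bench, apron (140 wide, from x=-215 mm) and bay alike. Housing 230 wide, 52 mm high at x=-12 mm, rising to 150 at x=220, ends at x=310. A push over 20 N harms the contacts.
- apron (a point): Middle of the apron floor, 110 mm in front of the flap (reader x=-110 mm). Two steel funnel rails 20 mm high stand on the apron: inner faces 64 mm either side of the centre line at reader x=-120 mm, narrowing to 41.5 mm at x=-12 mm. Sliding the cassette takes about 1 to 5 N, up to 8 N while it rubs along a rail.
- mouth (a point): Middle of the floor under the flap (reader x=0). The mouth is 84 mm wide, 42 mm high over this floor, under a yellow lintel (top 62 mm above the bench, x=-12 to 0). Walls 84 mm apart go on into the bay. Cassette home: its rear face lies 40 to 76 mm inside this point; the depth differs every time and is not given, it must be felt.
- flap (a joint): Amber clear flap in the mouth, 80 mm wide, 38 long, hinged at its top edge 50 mm above the bench. 0 rad hanging shut; grows to 1.5 as it swings into the bay. Falls shut by itself; rides on cassette and stick in both directions.
- contacts (a joint): Grey contact strip with brass blades deep in the bay, pressed in by the cassette's nose along reader +x. 0 m out, 0.008 fully in: hard stop. Spring: 1 N at 0, 3 N fully in. The latch drops at about 0.005; released, a latched cassette rests at 0.003 to 0.005.
- latch (a joint): Orange spring latch deep in the bay, seen through the clear guard. 0 m down; the cassette's rib lifts it 0.004 and it drops to 0 behind the rib. The push rises to 5 to 11 N over the last 17 mm before it drops, eases at the click, and about 3 mm further climbs steeply: the contacts' hard stop.
- cassette: Loose dark cassette 110 (x) x 80 (y) x 30 mm high, flush red and white caps, rib 5 mm high across its top 42 mm ahead of its centre. About 0.35 kg. Origin at the centre of its underside; +x is its nose, which enters first. Starts on the apron about 150 mm before the flap, off centre by up to 6 mm and askew up to 0.15 rad.
- stick: Loose push stick 290 mm long, 24 high, 0.16 kg, flat top and underside. White head 60 mm wide (y), 12 thick, flat face; orange bar 14 mm wide behind it; black rubber grip 18 mm wide from 120 to 230 mm behind the face. Origin at the bottom middle of the face; +x is the pushing direction, z up. Mass centre 140 mm behind the face. Starts in the tray, head to its +x end.
- tray: Fixed shallow steel tray 340 mm (x) by 116 mm (y) outside, floor 3 mm above the bench, rim 8 mm above the bench, 3 mm walls. Origin at the centre of its underside; its x points as the reader's x, within 0.12 rad. It lies beside the apron on the side away from the robot.
- spare_cassette: Loose bystander: light grey cassette with grey caps, same size; origin at the centre of its underside.
- tube_rack: Loose bystander: black rack 75 x 155 mm, 96 mm high with red and white capped tubes; origin at the centre of its underside.
- reagent: Loose bystander: amber bottle 52 mm across, 115 mm high, blue cap; origin at the centre of its underside.
- dishes: Loose bystander: stack of four culture dishes 92 mm across, 58 mm high; origin at the centre of its underside.
- marker: Loose bystander: white and blue marker pen 135 mm long, 15 mm thick; origin at its middle, on its underside, x along it.
- tip_box: Loose bystander: blue box 122 x 83 mm, 52 mm high, clear top; origin at the centre of its underside.
- vial: Loose bystander: small glass vial with a red cap, 22 mm across, 46 mm high, standing on top of the reader's rear housing; origin at the centre of its underside.
Not all that is in view belongs to the job. Leave any purple look-alike of the cassette alone.

How it is judged:
By the outcome, as a careful person would: the job done as asked, in the order asked, and still so for the second after the job is handed in, with the robot touching nothing.
It also fails if it takes over 58 s, if anything falls off the work surface, if the arm or the gripper's body presses on something with over 40 N, if the wrist force passes 120 N, or if a joint passes its speed limit or range.

## Working session

There is one attempt and no reset: what is moved stays moved. The work goes in short steps, Python scripts to look and compute and a tool call to move; the robot and the scene stay as the last step left them, time stands still between calls to the robot, and variables do not carry over. Pictures are saved under pics/ and viewed, and the job is handed in when it is done.

Besides the shell and the picture viewer there is one more tool, called after ">>>" as name([rows], argument=value, ...), one row to a line, values as JSON. servo_tool: Moves the arm, as the interface text tells. Its arguments: {"type":"object","properties":{"deltas":{"type":"array"},"gripper":{"type":"number"}},"required":["deltas"]}

```bash
mkdir -p pics; cat > h.py <<'E'
import numpy as np, cv2
from station import sense, optics, r
def cap(n,fn):
    c=optics.capture(n); cv2.imwrite('pics/'+fn+'.png',c['frame'][:,:,::-1]); np.savez('pics/'+fn+'.npz',**{k:np.array(v) for k,v in c.items()}); return c
def load(fn): return dict(np.load('pics/'+fn+'.npz'))
def ray(c,u,v,z):
    d=c['rotation']@np.linalg.inv(c['camera_matrix'])@np.array([u,v,1.]); e=c['eye']; return e+d*(z-e[2])/d[2]
def proj(c,p):
    q=c['camera_matrix']@(c['rotation'].T@(np.array(p)-c['eye'])); return q[:2]/q[2]
E
python3 - <<'E'
from h import *
for n in ['scene','side','wrist']:
    c=cap(n,n+'0'); print(n,c['eye'].round(3),c['rotation'].round(3).tolist(),c['camera_matrix'].round(1).tolist())
s=sense(); print(s, r.grasp_offset)
E
```

```text
scene [ 0.993 -0.86   0.854] [[0.848, 0.333, -0.414], [0.53, -0.504, 0.682], [0.019, -0.797, -0.603]] [[349.8, 0.0, 255.7], [0.0, 349.8, 189.0], [0.0, 0.0, 1.0]]
side [-0.075 -1.051  1.254] [[0.883, -0.313, 0.349], [-0.469, -0.613, 0.636], [0.015, -0.725, -0.689]] [[431.9, 0.0, 258.9], [0.0, 431.9, 191.9], [0.0, 0.0, 1.0]]
wrist [ 0.626 -0.084  0.383] [[-1.0, 0.001, -0.002], [0.001, 0.953, 0.304], [0.003, 0.304, -0.953]] [[334.4, 0.0, 253.9], [0.0, 334.4, 194.1], [0.0, 0.0, 1.0]]
{'time_s': 0.15, 'joints': array([ 1.48157354e+01,  2.20825108e+01,  3.98883525e-01, -1.94788586e-02,
       -6.84110934e+01, -1.48177896e+01]), 'joint_velocities': array([-0.0115679 , -0.06970137,  0.23891006,  0.11373308,  0.03728801,
       -0.02887139]), 'effort': array([ 3.86667998e-04, -3.91052306e+01,  1.87588084e+01,  4.22235444e+00,
        1.23758311e-02, -1.38926293e-04]), 'tcp_pos': array([6.24558900e-01, 3.76317881e-06, 2.21701638e-01]), 'ee_rot': array([[-1.61105590e-04, -9.99998577e-01, -1.67904131e-03],
       [-9.99999980e-01,  1.61302471e-04, -1.17123227e-04],
       [ 1.17393893e-04,  1.67902241e-03, -9.99998584e-01]]), 'wrist_force': array([ 0.26923679, -0.02365102,  0.73289567]), 'moment': array([ 0.03536879, -0.02054526, -0.02737089]), 'gripper_width': 0.9955392690773724} 0.0187
```

View pics/scene0.png

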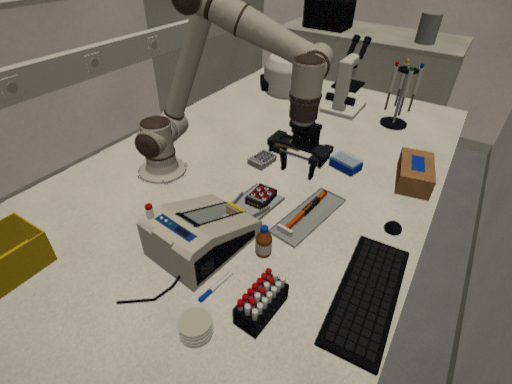

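View pics/side0.png

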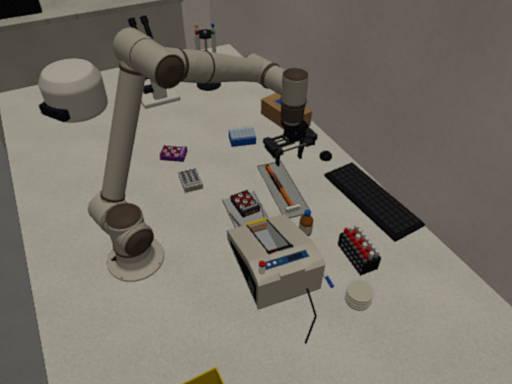

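View pics/wrist0.png

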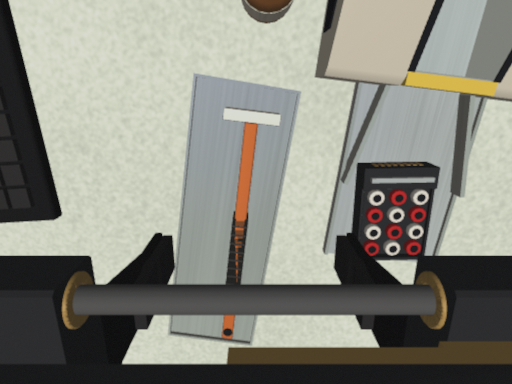

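The wrist view is looking almost straight down. The stick lies in its tray with the white head at about (252,116). The cassette is at about (396,210), and the yellow lintel runs from about (407,80) to (495,88). I'll measure these next.

```bash
python3 - <<'E'
from h import *
im=cv2.imread('pics/wrist0.png')
a=cv2.resize(im[60:350,160:310],None,fx=2.0,fy=2.0,interpolation=cv2.INTER_CUBIC)
b=cv2.resize(im[60:270,310:512],None,fx=2.5,fy=2.5,interpolation=cv2.INTER_CUBIC)
cv2.imwrite('pics/a.png',a);cv2.imwrite('pics/b.png',b)
c=load('wrist0'); hsv=cv2.cvtColor(im,cv2.COLOR_BGR2HSV)
def big(m):
    n,l,s,ce=cv2.connectedComponentsWithStats(m.astype(np.uint8)*255); i=1+np.argmax(s[1:,4]); return l==i
def rect(m,z,name):
    ys,xs=np.nonzero(big(m)); P=np.array([ray(c,x,y,z)[:2] for x,y in zip(xs,ys)])
    rr=cv2.minAreaRect((P*1000).astype(np.float32)); print(name,len(xs),rr,'bbox',xs.min(),xs.max(),ys.min(),ys.max(), cv2.boxPoints(rr).round(1).tolist())
H,S,V=[hsv[...,i].astype(int) for i in range(3)]
print(hsv[116,252],hsv[150,250],hsv[80,440],hsv[300,200],hsv[180,400],hsv[20,380],hsv[120,400])
rect((H>3)&(H<16)&(S>150)&(V>120),0.027,'orange')
rect((H>20)&(H<32)&(S>120)&(V>120),0.062,'lintel')
roi=np.zeros_like(H,bool);roi[100:130,215:290]=1
rect(roi&(S<45)&(V>175),0.027,'head')
roi=np.zeros_like(H,bool);roi[150:275,345:445]=1
rect(roi&(V<70),0.038,'cass')
E
```

```text
[ 38  13 219] [ 11 182 199] [ 23 164 213] [15  6 81] [ 75   9 173] [ 20  36 196] [ 81  11 170]
orange 1141 ((634.6672973632812, 7.144588470458984), (111.81935119628906, 13.0617094039917), 83.33026885986328) bbox 235 256 123 221 [[621.7000122070312, -47.599998474121094], [634.7000122070312, -49.099998474121094], [647.5999755859375, 61.900001525878906], [634.7000122070312, 63.400001525878906]]
lintel 1268 ((445.3562927246094, -86.9234848022461), (12.515356063842773, 83.8564682006836), 83.23758697509766) bbox 405 497 71 95 [[403.0, -88.19999694824219], [486.29998779296875, -98.0999984741211], [487.70001220703125, -85.5999984741211], [404.5, -75.80000305175781]]
head 646 ((627.1932983398438, -54.589569091796875), (11.401634216308594, 59.767486572265625), 83.21958923339844) bbox 223 280 108 125 [[596.7999877929688, -56.70000076293945], [656.2000122070312, -63.79999923706055], [657.5, -52.5], [598.2000122070312, -45.400001525878906]]
cass 5439 ((462.5635986328125, 58.71160125732422), (119.51008605957031, 134.78585815429688), 0.9180783629417419) bbox 345 444 162 274 [[401.70001220703125, 125.0999984741211], [403.8999938964844, -9.600000381469727], [523.4000244140625, -7.699999809265137], [521.2000122070312, 127.0999984741211]]
```

View pics/a.png

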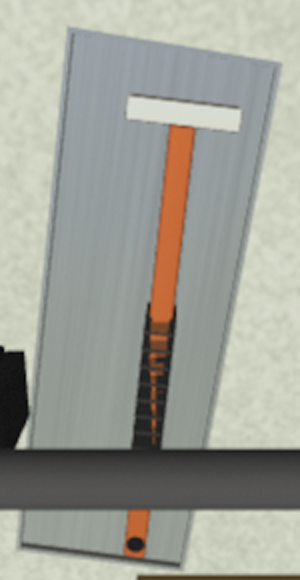

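View pics/b.png

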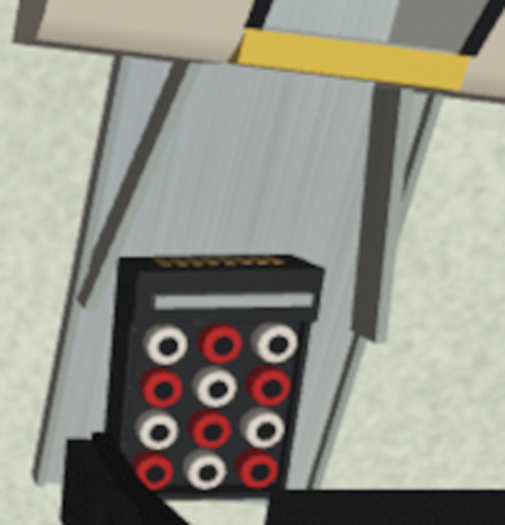

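```bash
python3 - <<'E'
from h import *
c=load('wrist0')
g=lambda u,v,z:ray(c,310+u/2.5,60+v/2.5,z)[:2]*1000
t=lambda u,v:ray(c,160+u/2,60+v/2,.008)[:2]*1000
T=np.array([t(*p) for p in [(68,28),(280,64),(182,566),(20,546)]]); print('tray',T.round(1).tolist(),T.mean(0).round(1))
caps={ (i,j):g(u,v,.038) for (i,j),(u,v) in {(0,0):(166,346),(0,1):(222,345),(0,2):(277,345),(1,0):(162,390),(1,1):(216,389),(1,2):(270,389),(2,0):(158,433),(2,1):(211,432),(2,2):(264,431),(3,0):(154,472),(3,1):(206,472),(3,2):(258,471)}.items()}
P=np.array(list(caps.values())); print('caps centre',P.mean(0), [ (caps[3,j]-caps[0,j]).round(1).tolist() for j in range(3)],[ (caps[i,2]-caps[i,0]).round(1).tolist() for i in range(4)])
print('rib', g(155,302,.043),g(313,299,.043))
print('apron edges', [g(u,v,.008).round(1).tolist() for u,v in [(118,60),(38,483),(435,95),(318,485)]])
E
```

```text
tray [[687.8, -97.2], [575.2, -78.9], [628.9, 250.3], [738.6, 233.4]] [657.6  76.9]
caps centre [466.93208246  61.81363559] [[-1.2, 60.7], [-0.7, 61.2], [-0.5, 60.7]] [[-48.3, -0.4], [-47.8, -0.4], [-47.6, -0.9], [-47.6, -0.4]]
rib [500.29754712  10.20597028] [433.78555047   8.98941516]
apron edges [[514.6, -87.0], [535.8, 113.5], [376.3, -72.6], [395.7, 114.9]]
```

>>> servo_tool([
  {"slide":[-1,-0.2,0],"spin":0},
  {"slide":[-1,-0.2,0],"spin":0},
  {"slide":[-1,-0.2,0],"spin":0},
  {"slide":[-1,-0.2,0],"spin":0},
  {"slide":[0,0,0],"spin":0.84},
  {"slide":[0,0,0],"spin":0},
], gripper=130)

```text
time_s: 0.75
tcp_pos: [0.6439, 0.1029, 0.2186]
ee_rot: [[-0.122, -0.992, -0.007], [-0.992, 0.122, -0.001], [0.002, 0.007, -1.0]]
wrist_force: [-1.0, -0.4, 0.2]
gripper_width: 0.548
```

```bash
python3 - <<'E'
from h import *
c=cap('wrist','w1'); s=sense(); print(s['time_s'],s['tcp_pos'],s['ee_rot'][:,0],s['gripper_width'],s['wrist_force'])
E
```

```text
0.8 [0.64392932 0.10285788 0.21849415] [-0.12060206 -0.99269937  0.00176118] 0.524644734957589 [0.42682147 0.384457   1.38309341]
```

View pics/w1.png

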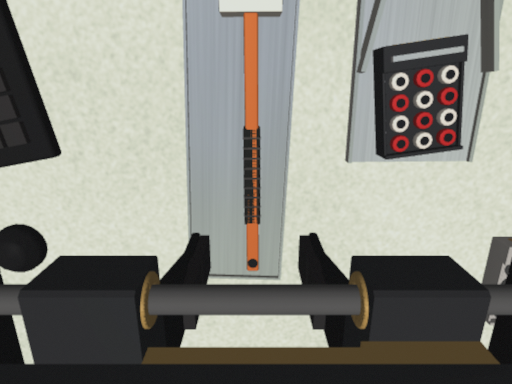

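```bash
python3 - <<'E'
from h import *
c=load('w1'); im=cv2.imread('pics/w1.png'); hsv=cv2.cvtColor(im,cv2.COLOR_BGR2HSV)
H,S,V=[hsv[...,i].astype(int) for i in range(3)]
m=(H>3)&(H<16)&(S>150)&(V>120)
ys,xs=np.nonzero(m&(np.abs(np.arange(512)[None]-250)<20)&(np.arange(384)[:,None]<275)); P=np.array([ray(c,x,y,.027)[:2]*1000 for x,y in zip(xs,ys)])
vx,vy,x0,y0=cv2.fitLine(P.astype(np.float32),cv2.DIST_L2,0,.01,.01).ravel(); print('bar',vx,vy,x0,y0,'slope',vx/vy,'x at y=100',x0+(100-y0)*vx/vy)
print('head lower edge', ray(c,251,12.5,.027)*1000, 'tail end',ray(c,253,270,.027)*1000, 'grip start/end',ray(c,251,127,.027)*1000,ray(c,252,223,.027)*1000)
f=lambda u,v,z:(ray(c,u,v,z)[:2]*1000).round(1).tolist()
print('cass rear top', f(384,157,.038),f(463,149,.038),'front top',f(382,56,.038),f(467,40,.038))
print('tray edges', f(187,0,.008),f(190,278,.008),f(297,0,.008),f(281,278,.008))
b=cv2.resize(im[0:180,340:512],None,fx=3.2,fy=3.2,interpolation=cv2.INTER_CUBIC);cv2.imwrite('pics/b1.png',b)
E
```

```text
bar 0.11514004 0.99334925 639.42377 53.537697 slope 0.11591094 x at y=100 644.80927
head lower edge [627.33723537 -47.51669753  27.        ] tail end [659.48429569 225.57749578  27.        ] grip start/end [640.72557182  58.30121295  27.        ] [653.12785925 165.39539669  27.        ]
cass rear top [507.2, 104.7] [425.9, 106.5] front top [508.6, 6.4] [429.0, 2.2]
tray edges [688.0, -69.7] [741.3, 237.9] [580.5, -56.6] [627.0, 252.6]
```

View pics/b1.png

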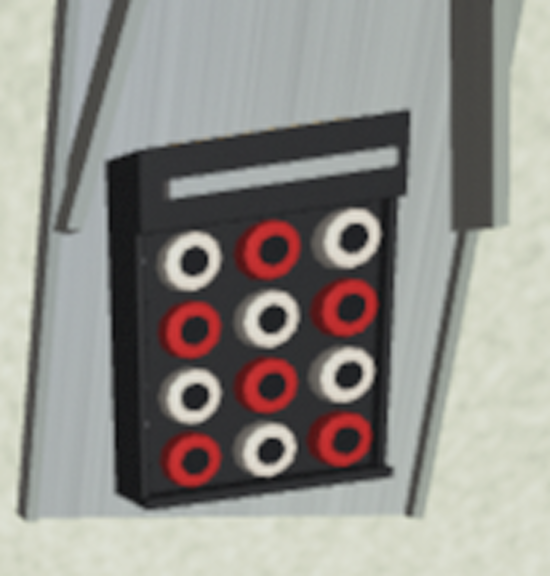

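```bash
python3 - <<'E'
from h import *
for n,pts in [('side0',[(180,174),(198,172),(203,186),(185,190),(229,130),(256,143),(256,133),(161,150)]),('scene0',[(248,158),(263,151),(277,158),(262,167),(330,160),(362,160),(347,152)])]:
    c=load(n)
    for p in pts: print(n,p,(ray(c,*p,.03)[:2]*1000).round(0), (ray(c,*p,.052)[:2]*1000).round(0))
E
```

```text
side0 (180, 174) [296. 330.] [290. 306.]
side0 (198, 172) [370. 308.] [362. 283.]
side0 (203, 186) [355. 216.] [347. 193.]
side0 (185, 190) [279. 227.] [273. 204.]
side0 (229, 130) [620. 528.] [608. 500.]
side0 (256, 143) [689. 377.] [675. 352.]
side0 (256, 133) [726. 447.] [711. 421.]
side0 (161, 150) [278. 526.] [272. 498.]
scene0 (248, 158) [280. 246.] [299. 216.]
scene0 (263, 151) [304. 334.] [322. 302.]
scene0 (277, 158) [387. 317.] [403. 285.]
scene0 (262, 167) [369. 218.] [385. 190.]
scene0 (330, 160) [590. 433.] [601. 398.]
scene0 (362, 160) [709. 512.] [717. 476.]
scene0 (347, 152) [629. 541.] [639. 503.]
```

>>> servo_tool([
  {"slide":[0.18,-0.04,0.9],"spin":0},
  {"slide":[0,0,1],"spin":0},
  {"slide":[0,0,1],"spin":0},
  {"slide":[0,0,1],"spin":0},
  {"slide":[0,0,1],"spin":0},
  {"slide":[0,0,1],"spin":0},
  {"slide":[0,0,0],"spin":0},
])

```text
time_s: 1.5
tcp_pos: [0.6438, 0.0942, 0.0675]
ee_rot: [[-0.109, -0.994, -0.004], [-0.994, 0.109, -0.0], [0.001, 0.004, -1.0]]
wrist_force: [-0.2, 0.1, -0.2]
gripper_width: 0.491
```

```bash
python3 - <<'E'
from h import *
c=cap('wrist','w2'); s=sense(); print(s['time_s'],s['tcp_pos'],s['ee_rot'],s['gripper_width'],s['wrist_force'])
E
```

```text
1.55 [0.64544446 0.09452623 0.06977263] [[-1.07947341e-01 -9.94156569e-01 -2.94862850e-04]
 [-9.94156539e-01  1.07947213e-01  4.18919798e-04]
 [-3.84642246e-04  3.38361109e-04 -9.99999869e-01]] 0.49285663185974443 [-0.09220217 -0.41499808 -0.11618523]
```

View pics/w2.png

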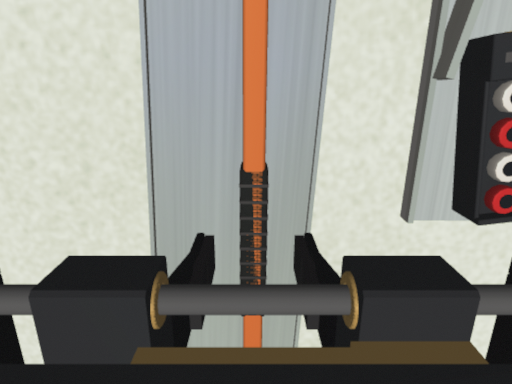

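>>> servo_tool([
  {"slide":[0,0.05,0.8],"spin":0.06},
  {"slide":[0,0,0.8],"spin":0},
  {"slide":[0,0,0.5],"spin":0},
  {"slide":[0,0,0.2],"spin":0},
  {"slide":[0,0,0],"spin":0},
])

```text
time_s: 2.05
tcp_pos: [0.6508, 0.0951, 0.0196]
ee_rot: [[-0.112, -0.994, 0.015], [-0.994, 0.112, 0.004], [-0.005, -0.014, -1.0]]
wrist_force: [-0.2, -0.0, -0.2]
gripper_width: 0.493
```

>>> servo_tool([
  {"slide":[0,0,0],"spin":0},
  {"slide":[0,0,0],"spin":0},
])

```text
time_s: 2.25
tcp_pos: [0.6522, 0.0954, 0.0218]
ee_rot: [[-0.111, -0.994, 0.018], [-0.994, 0.111, 0.005], [-0.007, -0.018, -1.0]]
wrist_force: [-0.2, 0.4, 0.7]
gripper_width: 0.49
```

```bash
cat > st.py <<'E'
from h import *
O=np.array([444.7,-92.9]); ux=np.array([-.118,-.993]); uy=np.array([.993,-.118])
s=sense(); p=s['tcp_pos']*1000; R=s['ee_rot']; d=p[:2]-O
print('t',s['time_s'],'tcp',p.round(2),'xax',R[:,0].round(4),'zax',R[:,2].round(4),'rdr',(d@ux).round(2),(d@uy).round(2),'F',s['wrist_force'].round(2),'M',s['moment'].round(3),'g',round(s['gripper_width']*87,1),'qd',s['joint_velocities'].round(2))
E
python3 st.py; python3 - <<'E'
from h import *
cap('wrist','w3')
E
python3 st.py
```

```text
t 2.25 tcp [652.2   95.37  21.77] xax [-0.1108 -0.9938 -0.0066] zax [ 0.0183  0.0046 -0.9998] rdr -211.44 183.84 F [-0.22  0.39  0.68] M [0.046 0.052 0.01 ] g 42.6 qd [-0.18 -0.65  0.63  0.21 -0.08  0.11]
t 2.3 tcp [652.35  95.4   21.95] xax [-0.1108 -0.9938 -0.0067] zax [ 0.0188  0.0047 -0.9998] rdr -211.49 183.98 F [ 0.07  0.18 -1.05] M [-0.006 -0.039 -0.048] g 42.8 qd [ 0.06  0.04 -0.22 -0.09  0.21 -0.1 ]
```

View pics/w3.png

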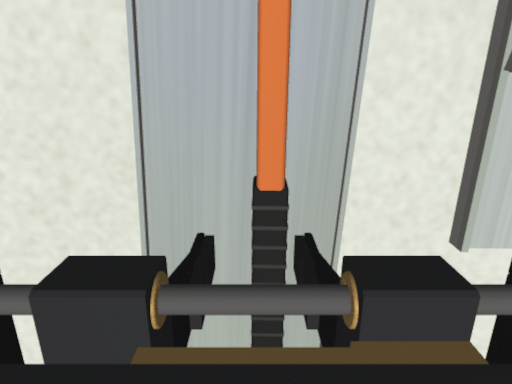

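>>> servo_tool([
  {"slide":[0,0.3,0],"spin":0.05},
  {"slide":[0,0,0],"spin":0},
  {"slide":[0,0,0],"spin":0},
])

```text
time_s: 2.6
tcp_pos: [0.6447, 0.0966, 0.0231]
ee_rot: [[-0.118, -0.993, 0.021], [-0.993, 0.118, 0.005], [-0.008, -0.02, -1.0]]
wrist_force: [0.1, -0.3, 0.1]
gripper_width: 0.492
```

```bash
python3 st.py
```

```text
t 2.6 tcp [644.65  96.59  23.15] xax [-0.118  -0.993  -0.0078] zax [ 0.0206  0.0054 -0.9998] rdr -211.76 176.19 F [ 0.13 -0.32  0.06] M [0.012 0.027 0.047] g 42.8 qd [ 0.19 -0.69 -0.87 -0.2  -0.06 -0.2 ]
```

>>> servo_tool([
  {"slide":[0,0,-0.8],"spin":0},
  {"slide":[0,0,-0.8],"spin":0},
  {"slide":[0,0,0],"spin":0},
])

```text
time_s: 2.9
tcp_pos: [0.6432, 0.0963, 0.0637]
ee_rot: [[-0.118, -0.993, 0.019], [-0.993, 0.118, 0.005], [-0.007, -0.018, -1.0]]
wrist_force: [0.7, 0.3, 0.1]
gripper_width: 0.492
```

```bash
python3 st.py
```

```text
t 2.9 tcp [643.18  96.32  63.68] xax [-0.1176 -0.993  -0.0068] zax [ 0.0189  0.0046 -0.9998] rdr -211.32 174.76 F [0.71 0.3  0.08] M [-0.023 -0.039 -0.041] g 42.8 qd [ 0.    1.63 -1.74 -0.92  0.76 -0.05]
```

>>> servo_tool([
  {"slide":[0,0,0.2],"spin":0},
  {"slide":[0,0,0.2],"spin":0},
  {"slide":[0,0,0.2],"spin":0},
  {"slide":[0,0,0.2],"spin":0},
])

```text
time_s: 3.3
tcp_pos: [0.6424, 0.0962, 0.0402]
ee_rot: [[-0.118, -0.993, 0.016], [-0.993, 0.118, 0.004], [-0.006, -0.016, -1.0]]
wrist_force: [-0.3, -0.1, 0.6]
gripper_width: 0.49
```

```bash
python3 st.py
```

```text
t 3.3 tcp [642.36  96.17  40.24] xax [-0.1182 -0.993  -0.0062] zax [ 0.0164  0.0043 -0.9999] rdr -211.07 173.97 F [-0.28 -0.1   0.65] M [ 0.013  0.05  -0.035] g 42.6 qd [ 0.05  4.45 -2.85 -0.18  6.31 -0.04]
```

>>> servo_tool([
  {"slide":[0,-0.06,0.2],"spin":0},
  {"slide":[0,0,0.2],"spin":0},
  {"slide":[0,0,0.2],"spin":0},
  {"slide":[0,0,0.2],"spin":0},
  {"slide":[0,0,0.2],"spin":0},
])

```text
time_s: 3.8
tcp_pos: [0.6433, 0.0956, 0.0105]
ee_rot: [[-0.118, -0.993, 0.012], [-0.993, 0.118, 0.003], [-0.004, -0.012, -1.0]]
wrist_force: [0.2, -0.4, -0.7]
gripper_width: 0.492
```

```bash
python3 st.py
```

```text
t 3.8 tcp [643.28  95.65  10.52] xax [-0.1185 -0.993  -0.0043] zax [ 0.0125  0.0029 -0.9999] rdr -210.66 174.94 F [ 0.19 -0.45 -0.69] M [ 0.003 -0.013 -0.009] g 42.8 qd [ 0.01  4.15 -1.95  0.01  6.03  0.  ]
```

>>> servo_tool([
  {"slide":[0,-0.04,0.1],"spin":0},
  {"slide":[0,0,0.04],"spin":0},
  {"slide":[0,0,0],"spin":0},
])

```text
time_s: 4.1
tcp_pos: [0.644, 0.0954, 0.0058]
ee_rot: [[-0.118, -0.993, 0.011], [-0.993, 0.118, 0.002], [-0.004, -0.011, -1.0]]
wrist_force: [-0.7, -0.2, 0.4]
gripper_width: 0.49
```

```bash
python3 st.py
```

```text
t 4.1 tcp [644.03  95.39   5.82] xax [-0.1184 -0.993  -0.0037] zax [ 0.0113  0.0024 -0.9999] rdr -210.5 175.72 F [-0.7  -0.21  0.36] M [-0.009 -0.021  0.02 ] g 42.7 qd [ 0.05 -0.04  0.23  0.16  0.14 -0.04]
```

>>> servo_tool([
  {"slide":[0,0,0],"spin":0},
  {"slide":[0,0,0],"spin":0},
  {"slide":[0,0,0],"spin":0},
  {"slide":[0,0,0],"spin":0},
  {"slide":[0,0,0],"spin":0},
  {"slide":[0,0,0],"spin":0},
], gripper=255)

```text
time_s: 4.7
tcp_pos: [0.6446, 0.0956, 0.0069]
ee_rot: [[-0.118, -0.993, 0.013], [-0.993, 0.118, 0.003], [-0.005, -0.013, -1.0]]
wrist_force: [0.1, -0.1, -0.6]
gripper_width: 0.206
```

```bash
python3 st.py
```

```text
t 4.7 tcp [644.56  95.59   6.91] xax [-0.1182 -0.993  -0.0046] zax [ 0.0131  0.003  -0.9999] rdr -210.75 176.22 F [ 0.1  -0.13 -0.58] M [-0.043 -0.024 -0.019] g 17.9 qd [ 0.05  0.02 -0.07 -0.    0.06 -0.12]
```

>>> servo_tool([
  {"slide":[0,0,-0.3],"spin":0},
  {"slide":[0,0,-0.5],"spin":0},
  {"slide":[0,0,-0.6],"spin":0},
  {"slide":[0,0,-0.6],"spin":0},
  {"slide":[0,0,-0.5],"spin":0},
  {"slide":[0,0,-0.3],"spin":0},
])

```text
time_s: 5.3
tcp_pos: [0.6423, 0.095, 0.0809]
ee_rot: [[-0.119, -0.993, 0.01], [-0.993, 0.119, 0.002], [-0.003, -0.009, -1.0]]
wrist_force: [0.7, 0.4, -1.2]
gripper_width: 0.206
```

```bash
python3 st.py;  python3 - <<'E'
from h import *
cap('wrist','w4')
E
```

```text
t 5.3 tcp [642.3   94.96  80.88] xax [-0.1191 -0.9929 -0.0035] zax [ 0.0098  0.0023 -0.9999] rdr -209.86 174.05 F [ 0.73  0.4  -1.21] M [ 0.086 -0.017  0.011] g 17.9 qd [-0.02 -5.37  3.92 -0.24 -9.53  0.02]
```

View pics/w4.png

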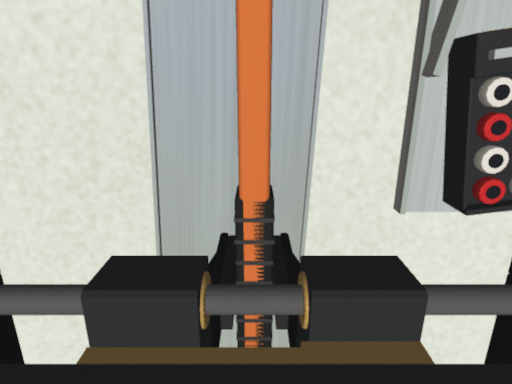

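The stick is held straight in the jaws, with the bar running up the image at about column 254. Next I carry it across to behind the cassette.

>>> servo_tool([
  {"slide":[-0.3,0.3,0],"spin":0},
  {"slide":[-0.6,0.6,0],"spin":0},
  {"slide":[-0.7,0.7,0],"spin":0},
  {"slide":[-0.7,0.7,0],"spin":0},
  {"slide":[-0.7,0.7,0],"spin":0},
  {"slide":[-0.7,0.7,0],"spin":0},
  {"slide":[-0.7,0.7,0],"spin":0},
  {"slide":[-0.6,0.6,0],"spin":0},
  {"slide":[-0.4,0.5,0],"spin":0},
  {"slide":[-0.2,0.2,0],"spin":0},
])

```text
time_s: 6.35
tcp_pos: [0.506, 0.2575, 0.0757]
ee_rot: [[-0.122, -0.993, 0.002], [-0.993, 0.122, -0.002], [0.002, -0.002, -1.0]]
wrist_force: [-0.2, 0.6, -2.1]
gripper_width: 0.205
```

```bash
python3 st.py
```

```text
t 6.35 tcp [506.01 257.53  75.74] xax [-0.1215 -0.9926  0.0016] zax [ 0.0016 -0.0018 -1.    ] rdr -355.21 19.53 F [-0.21  0.55 -2.09] M [ 0.047 -0.023 -0.008] g 17.8 qd [ 8.12 -0.81 -2.33  0.27  1.19 -7.83]
```

>>> servo_tool([
  {"slide":[-0.3,0.3,0],"spin":-0.02},
  {"slide":[-0.3,0.3,0],"spin":0},
  {"slide":[-0.2,0.1,0],"spin":0},
  {"slide":[0,0,0],"spin":0},
])

```text
time_s: 6.75
tcp_pos: [0.489, 0.2813, 0.0749]
ee_rot: [[-0.118, -0.993, 0.0], [-0.993, 0.118, -0.003], [0.003, -0.001, -1.0]]
wrist_force: [-0.5, 0.3, -1.1]
gripper_width: 0.2
```

```bash
python3 st.py; python3 - <<'E'
from h import *
cap('wrist','w5'); cap('side','s5'); c=load('s5'); im=cv2.imread('pics/s5.png')
cv2.imwrite('pics/s5c.png',cv2.resize(im[130:300,150:350],None,fx=3,fy=3,interpolation=cv2.INTER_CUBIC))
E
python3 st.py
```

```text
t 6.75 tcp [489.02 281.33  74.89] xax [-0.1177 -0.993   0.0028] zax [ 4.0e-04 -2.8e-03 -1.0e+00] rdr -376.84 -0.15 F [-0.47  0.27 -1.14] M [ 0.031 -0.082 -0.021] g 17.4 qd [-0.09 -0.04 -0.38 -0.08 -0.24 -0.07]
t 6.85 tcp [489.18 280.64  74.82] xax [-0.1185 -0.9929  0.003 ] zax [ 1.0e-04 -3.1e-03 -1.0e+00] rdr -376.17 0.09 F [ 0.59  0.63 -1.3 ] M [0.006 0.029 0.06 ] g 17.6 qd [-0.49 -0.12 -0.07 -0.04  0.06  0.11]
```

View pics/w5.png

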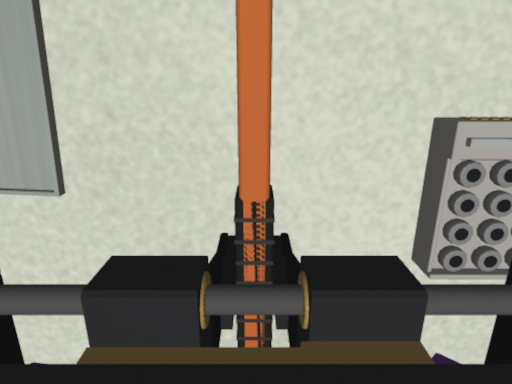

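View pics/s5c.png

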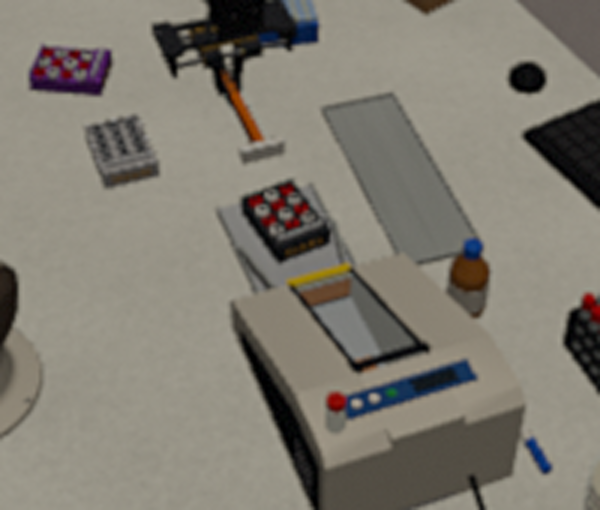

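```bash
python3 - <<'E'
from h import *
O=np.array([444.7,-92.9]); ux=np.array([-.118,-.993]); uy=np.array([.993,-.118])
for n in ['side']:
    c=load('s5')
    im=cv2.imread('pics/s5.png'); b=cv2.resize(im[160:200,210:260],None,fx=10,fy=10,interpolation=cv2.INTER_CUBIC)
    for z in (95.4,71.4):
      for l in(-30,30):
        p=proj(c,np.append(O-219.5*ux+l*uy,z)/1000); q=((p-[210,160]+.5)*10).astype(int); print(p); cv2.circle(b,tuple(int(v) for v in q),4,(0,255,0),-1)
    cv2.imwrite('pics/hd.png',b)
E
```

```text
[230.18877785 180.50910158]
[244.30961625 177.06616664]
[230.3722729  184.92548089]
[244.35887345 181.47396249]
```

View pics/hd.png

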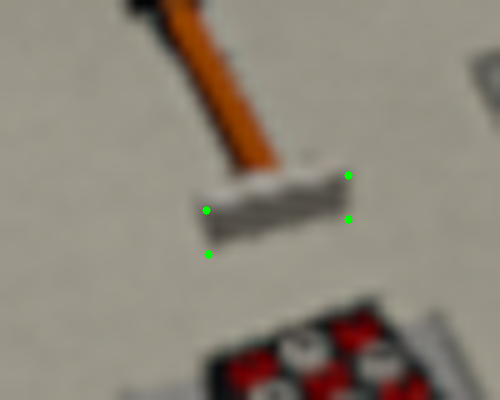

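>>> servo_tool([
  {"slide":[0,0,0.3],"spin":0},
  {"slide":[0,0,0.4],"spin":0},
  {"slide":[0,0,0.4],"spin":0},
  {"slide":[0,0,0.4],"spin":0},
  {"slide":[0,0,0.3],"spin":0},
  {"slide":[0,0,0.2],"spin":0},
  {"slide":[0,0,0.1],"spin":0},
  {"slide":[0,0,0],"spin":0},
])

```text
time_s: 7.65
tcp_pos: [0.4895, 0.2782, 0.016]
ee_rot: [[-0.122, -0.993, -0.002], [-0.993, 0.122, -0.006], [0.006, 0.002, -1.0]]
wrist_force: [-0.1, -0.4, -1.2]
gripper_width: 0.204
```

```bash
python3 st.py
```

```text
t 7.65 tcp [489.53 278.19  15.96] xax [-0.1217 -0.9926  0.0058] zax [-0.0022 -0.0056 -1.    ] rdr -373.78 0.72 F [-0.09 -0.44 -1.21] M [0.042 0.042 0.02 ] g 17.8 qd [-0.01  0.07  0.14  0.17  0.07  0.01]
```

>>> servo_tool([
  {"slide":[0.2,0,0.1],"spin":-0.03},
  {"slide":[0.2,0,0],"spin":0},
  {"slide":[0.2,0,0],"spin":0},
  {"slide":[0.2,0,0],"spin":0},
])

```text
time_s: 8.05
tcp_pos: [0.4887, 0.2591, 0.0148]
ee_rot: [[-0.115, -0.993, 0.002], [-0.993, 0.115, -0.001], [0.001, -0.003, -1.0]]
wrist_force: [0.8, 0.5, -1.7]
gripper_width: 0.203
```

```bash
python3 st.py
```

```text
t 8.05 tcp [488.72 259.08  14.81] xax [-0.115  -0.9934  0.0012] zax [ 0.0024 -0.0015 -1.    ] rdr -354.71 2.17 F [ 0.84  0.46 -1.72] M [ 0.497 -0.179  0.092] g 17.7 qd [-3.55 -2.6  -4.13  0.11  2.76  3.65]
```

>>> servo_tool([
  {"slide":[0.2,0,0.05],"spin":0.02},
  {"slide":[0.2,0,0],"spin":0},
  {"slide":[0.2,0,0],"spin":0},
  {"slide":[0.2,0,0],"spin":0},
])

```text
time_s: 8.45
tcp_pos: [0.4876, 0.2388, 0.0149]
ee_rot: [[-0.118, -0.993, 0.006], [-0.993, 0.118, 0.002], [-0.003, -0.006, -1.0]]
wrist_force: [0.1, 1.4, -1.6]
gripper_width: 0.205
```

```bash
python3 st.py; python3 - <<'E'
from h import *
cap('wrist','w6'); cap('side','s6'); c=load('s6'); im=cv2.imread('pics/s6.png')
cv2.imwrite('pics/s6c.png',cv2.resize(im[160:280,200:330],None,fx=5,fy=5,interpolation=cv2.INTER_CUBIC)[:600,:800])
E
```

```text
t 8.45 tcp [487.63 238.84  14.89] xax [-0.1177 -0.9931 -0.0028] zax [ 0.0063  0.002  -1.    ] rdr -334.48 3.48 F [ 0.11  1.4  -1.59] M [ 0.546 -0.018  0.024] g 17.8 qd [-3.91 -2.19 -4.26 -0.13  2.22  3.82]
```

View pics/s6c.png

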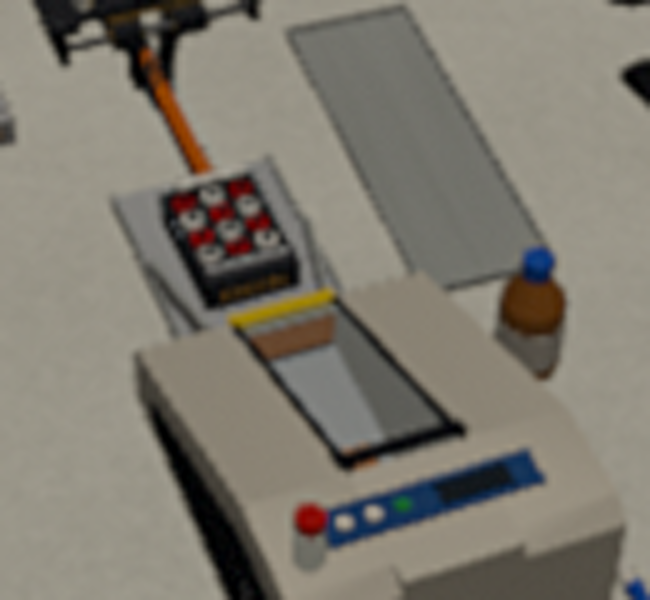

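View pics/w6.png

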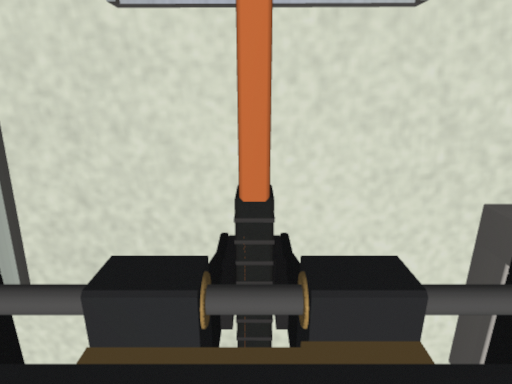

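>>> servo_tool([
  {"slide":[0.2,0.03,0.05],"spin":0},
  {"slide":[0.2,0.03,0],"spin":0},
  {"slide":[0.2,0.03,0],"spin":0},
  {"slide":[0.2,0.03,0],"spin":0},
  {"slide":[0.2,0.03,0],"spin":0},
  {"slide":[0.2,0.03,0],"spin":0},
])

```text
time_s: 9.15
tcp_pos: [0.4798, 0.2082, 0.0139]
ee_rot: [[-0.116, -0.993, 0.008], [-0.993, 0.116, 0.003], [-0.004, -0.008, -1.0]]
wrist_force: [1.1, 2.4, -0.7]
gripper_width: 0.213
```

```bash
python3 st.py
```

```text
t 9.15 tcp [479.8  208.21  13.94] xax [-0.1164 -0.9932 -0.0038] zax [ 0.008   0.0029 -1.    ] rdr -303.14 -0.67 F [ 1.13  2.36 -0.73] M [ 0.471 -0.116  0.09 ] g 18.5 qd [-3.46 -2.37 -4.94  0.01  2.65  3.39]
```

>>> servo_tool([
  {"slide":[0.2,0.01,0],"spin":0.01},
  {"slide":[0.2,0.01,0],"spin":0},
  {"slide":[0.2,0.01,0],"spin":0},
  {"slide":[0.2,0.01,0],"spin":0},
  {"slide":[0.2,0.01,0],"spin":0},
  {"slide":[0.2,0.01,0],"spin":0},
])

```text
time_s: 9.75
tcp_pos: [0.4759, 0.1772, 0.0144]
ee_rot: [[-0.115, -0.993, 0.012], [-0.993, 0.115, 0.005], [-0.006, -0.011, -1.0]]
wrist_force: [1.5, 3.2, -1.6]
gripper_width: 0.208
```

```bash
python3 st.py; python3 - <<'E'
from h import *
cap('wrist','w7'); cap('side','s7'); c=load('s7'); im=cv2.imread('pics/s7.png')
cv2.imwrite('pics/s7c.png',cv2.resize(im[160:280,200:330],None,fx=5,fy=5,interpolation=cv2.INTER_CUBIC)[:600,:800])
E
```

```text
t 9.75 tcp [475.88 177.16  14.43] xax [-0.1154 -0.9933 -0.0063] zax [ 0.0116  0.005  -0.9999] rdr -271.85 -0.91 F [ 1.5   3.18 -1.62] M [ 0.649 -0.308  0.259] g 18.1 qd [-4.45 -1.89 -3.58  0.12  2.15  4.45]
```

View pics/s7c.png

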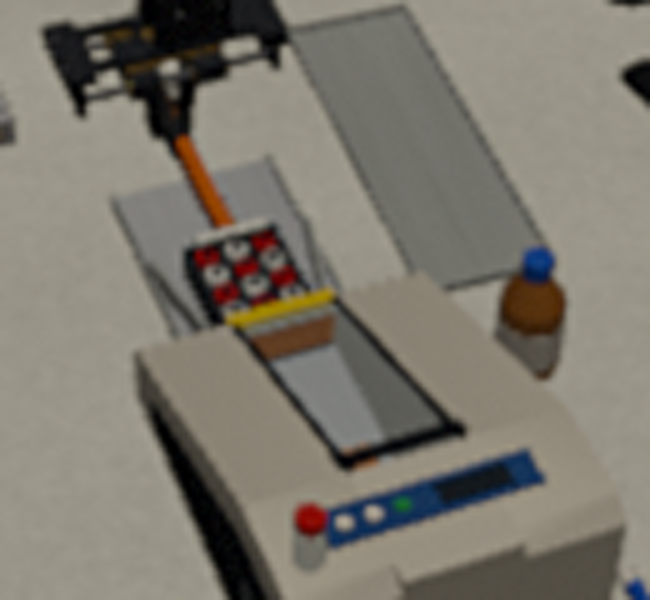

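View pics/w7.png

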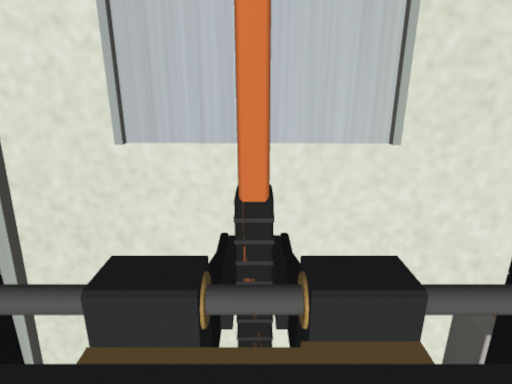

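>>> servo_tool([
  {"slide":[0.2,0.01,-0.01],"spin":0.02},
  {"slide":[0.2,0,0],"spin":0},
  {"slide":[0.2,0,0],"spin":0},
  {"slide":[0.2,0,0],"spin":0},
])

```text
time_s: 10.25
tcp_pos: [0.4732, 0.1562, 0.0144]
ee_rot: [[-0.118, -0.993, 0.012], [-0.993, 0.118, 0.005], [-0.007, -0.011, -1.0]]
wrist_force: [1.8, 2.8, -2.0]
gripper_width: 0.203
```

```bash
python3 st.py
```

```text
t 10.25 tcp [473.18 156.16  14.42] xax [-0.1183 -0.993  -0.0066] zax [ 0.0118  0.0052 -0.9999] rdr -250.68 -1.11 F [ 1.84  2.79 -1.98] M [ 0.746 -0.369  0.237] g 17.6 qd [-4.74 -1.54 -3.06 -0.16  1.77  4.83]
```

>>> servo_tool([
  {"slide":[0.2,0,0],"spin":0},
  {"slide":[0.2,0,0],"spin":0},
  {"slide":[0.2,0,0],"spin":0},
  {"slide":[0.2,0,0],"spin":0},
  {"slide":[0.2,0,0],"spin":0},
  {"slide":[0.2,0,0],"spin":0},
])

```text
time_s: 10.85
tcp_pos: [0.4694, 0.1236, 0.0143]
ee_rot: [[-0.118, -0.993, 0.012], [-0.993, 0.118, 0.005], [-0.007, -0.011, -1.0]]
wrist_force: [1.5, 2.0, -1.2]
gripper_width: 0.203
```

```bash
python3 st.py
```

```text
t 10.85 tcp [469.44 123.63  14.35] xax [-0.1183 -0.993  -0.0067] zax [ 0.0121  0.0053 -0.9999] rdr -217.93 -0.99 F [ 1.48  1.98 -1.2 ] M [ 0.731 -0.425  0.278] g 17.7 qd [-5.21 -1.27 -2.64 -0.19  1.44  5.2 ]
```

>>> servo_tool([
  {"slide":[0.2,0,0],"spin":0},
  {"slide":[0.2,0,0],"spin":0},
  {"slide":[0.2,0,0],"spin":0},
  {"slide":[0.2,0,0],"spin":0},
])

```text
time_s: 11.25
tcp_pos: [0.467, 0.102, 0.0143]
ee_rot: [[-0.118, -0.993, 0.012], [-0.993, 0.118, 0.006], [-0.007, -0.012, -1.0]]
wrist_force: [1.3, 2.4, -2.1]
gripper_width: 0.204
```

```bash
python3 st.py
```

```text
t 11.25 tcp [467.04 102.03  14.29] xax [-0.1183 -0.993  -0.0069] zax [ 0.0125  0.0055 -0.9999] rdr -196.2 -0.82 F [ 1.35  2.42 -2.14] M [ 0.747 -0.481  0.194] g 17.8 qd [-5.28 -1.31 -2.41 -0.09  1.24  5.46]
```

>>> servo_tool([
  {"slide":[0.2,0,0],"spin":0},
  {"slide":[0.2,0,0],"spin":0},
  {"slide":[0.2,0,0],"spin":0},
  {"slide":[0.2,0,0],"spin":0},
  {"slide":[0.2,0,0],"spin":0},
  {"slide":[0.2,0,0],"spin":0},
])

```text
time_s: 11.85
tcp_pos: [0.4632, 0.0697, 0.0142]
ee_rot: [[-0.119, -0.993, 0.013], [-0.993, 0.119, 0.006], [-0.007, -0.012, -1.0]]
wrist_force: [1.6, 2.3, -1.4]
gripper_width: 0.204
```

```bash
python3 st.py; python3 - <<'E'
from h import *
cap('wrist','w8'); cap('side','s8'); c=load('s8'); im=cv2.imread('pics/s8.png')
cv2.imwrite('pics/s8c.png',cv2.resize(im[160:280,200:330],None,fx=5,fy=5,interpolation=cv2.INTER_CUBIC)[:600,:800])
E
```

```text
t 11.85 tcp [463.2   69.68  14.18] xax [-0.1186 -0.9929 -0.0072] zax [ 0.0127  0.0057 -0.9999] rdr -163.63 -0.81 F [ 1.6   2.3  -1.43] M [ 0.728 -0.425  0.113] g 17.7 qd [-5.78 -0.99 -1.87 -0.2   1.24  5.84]
```

View pics/s8c.png

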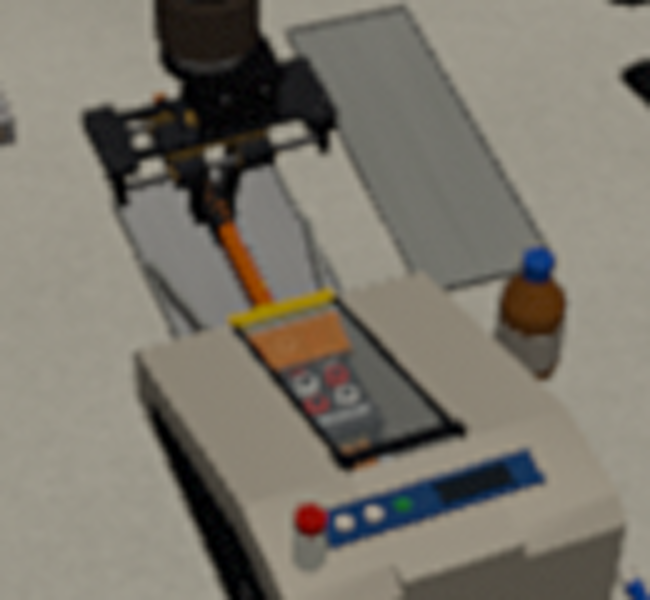

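View pics/w8.png

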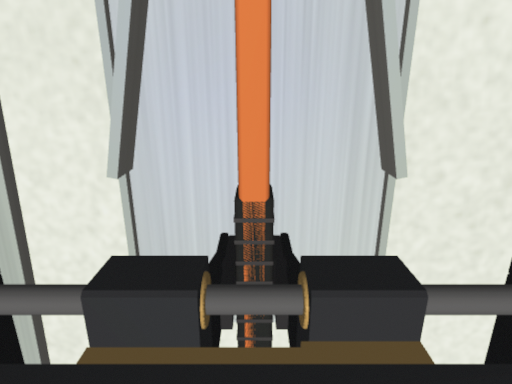

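The cassette is in the bay with the flap riding on it, and the push is a steady 2.3 N or so. From here I take smaller steps.

>>> servo_tool([
  {"slide":[0.2,0,0],"spin":0},
  {"slide":[0.2,0,0],"spin":0},
  {"slide":[0.15,0,0],"spin":0},
  {"slide":[0.12,0,0],"spin":0},
  {"slide":[0.1,0,0],"spin":0},
])

```text
time_s: 12.45
tcp_pos: [0.4595, 0.0485, 0.0137]
ee_rot: [[-0.12, -0.993, 0.01], [-0.993, 0.12, 0.005], [-0.006, -0.009, -1.0]]
wrist_force: [1.2, 2.2, -1.3]
gripper_width: 0.204
```

```bash
python3 st.py
```

```text
t 12.45 tcp [459.49  48.45  13.67] xax [-0.1196 -0.9928 -0.0058] zax [ 0.0101  0.0046 -0.9999] rdr -142.11 -1.99 F [ 1.21  2.16 -1.25] M [ 0.715 -0.247  0.17 ] g 17.8 qd [-3.07 -0.38 -0.89 -0.07  0.37  3.05]
```

>>> servo_tool([
  {"slide":[0.1,0,0],"spin":0},
  {"slide":[0.1,0,0],"spin":0},
])

```text
time_s: 12.65
tcp_pos: [0.4589, 0.0431, 0.0137]
ee_rot: [[-0.12, -0.993, 0.01], [-0.993, 0.12, 0.005], [-0.006, -0.009, -1.0]]
wrist_force: [2.1, 1.8, -0.9]
gripper_width: 0.207
```

>>> servo_tool([
  {"slide":[0.1,0,0],"spin":0},
  {"slide":[0.1,0,0],"spin":0},
])

```text
time_s: 12.85
tcp_pos: [0.4582, 0.0378, 0.0136]
ee_rot: [[-0.119, -0.993, 0.01], [-0.993, 0.12, 0.005], [-0.006, -0.009, -1.0]]
wrist_force: [0.6, 2.0, -2.0]
gripper_width: 0.199
```

```bash
python3 st.py
```

```text
t 12.85 tcp [458.24  37.79  13.64] xax [-0.1195 -0.9928 -0.0058] zax [ 0.0101  0.0047 -0.9999] rdr -131.38 -1.98 F [ 0.57  1.97 -2.  ] M [ 0.719 -0.281  0.184] g 17.4 qd [-3.02 -0.32 -0.61 -0.05  0.38  3.19]
```

>>> servo_tool([
  {"slide":[0.1,0,0],"spin":0},
  {"slide":[0.1,0,0],"spin":0},
])

```text
time_s: 13.05
tcp_pos: [0.4577, 0.0325, 0.0136]
ee_rot: [[-0.119, -0.993, 0.01], [-0.993, 0.12, 0.005], [-0.006, -0.01, -1.0]]
wrist_force: [1.2, 5.0, -2.1]
gripper_width: 0.205
```

>>> servo_tool([
  {"slide":[0.1,0,0],"spin":0},
])

```text
time_s: 13.15
tcp_pos: [0.4578, 0.0303, 0.0137]
ee_rot: [[-0.12, -0.993, 0.012], [-0.993, 0.12, 0.006], [-0.007, -0.011, -1.0]]
wrist_force: [1.2, 4.7, -0.7]
gripper_width: 0.206
```

>>> servo_tool([
  {"slide":[0.1,0,0],"spin":0},
])

```text
time_s: 13.25
tcp_pos: [0.458, 0.0282, 0.0138]
ee_rot: [[-0.12, -0.993, 0.013], [-0.993, 0.12, 0.007], [-0.008, -0.012, -1.0]]
wrist_force: [0.8, 5.8, -1.2]
gripper_width: 0.199
```

>>> servo_tool([
  {"slide":[0.1,0,0],"spin":0},
])

```text
time_s: 13.35
tcp_pos: [0.4582, 0.0262, 0.0139]
ee_rot: [[-0.121, -0.993, 0.014], [-0.993, 0.121, 0.008], [-0.009, -0.013, -1.0]]
wrist_force: [0.4, 6.4, -2.8]
gripper_width: 0.205
```

>>> servo_tool([
  {"slide":[0.08,0,0],"spin":0},
])

```text
time_s: 13.45
tcp_pos: [0.458, 0.0243, 0.0139]
ee_rot: [[-0.121, -0.993, 0.014], [-0.993, 0.121, 0.008], [-0.01, -0.013, -1.0]]
wrist_force: [0.8, 4.4, -0.7]
gripper_width: 0.207
```

>>> servo_tool([
  {"slide":[0.08,0,0],"spin":0},
])

```text
time_s: 13.55
tcp_pos: [0.4577, 0.0224, 0.014]
ee_rot: [[-0.121, -0.993, 0.014], [-0.993, 0.121, 0.008], [-0.01, -0.013, -1.0]]
wrist_force: [0.8, 5.1, -0.6]
gripper_width: 0.205
```

>>> servo_tool([
  {"slide":[0.08,0,0],"spin":0},
])

```text
time_s: 13.65
tcp_pos: [0.4577, 0.0205, 0.014]
ee_rot: [[-0.121, -0.992, 0.015], [-0.993, 0.122, 0.009], [-0.011, -0.014, -1.0]]
wrist_force: [0.9, 6.4, -1.2]
gripper_width: 0.207
```

>>> servo_tool([
  {"slide":[0.07,0,0],"spin":0},
])

```text
time_s: 13.75
tcp_pos: [0.4577, 0.019, 0.014]
ee_rot: [[-0.122, -0.992, 0.016], [-0.992, 0.122, 0.009], [-0.011, -0.014, -1.0]]
wrist_force: [0.7, 6.7, -0.2]
gripper_width: 0.205
```

>>> servo_tool([
  {"slide":[0.06,0,0],"spin":0},
])

```text
time_s: 13.85
tcp_pos: [0.4574, 0.0175, 0.0141]
ee_rot: [[-0.122, -0.992, 0.016], [-0.992, 0.122, 0.01], [-0.011, -0.014, -1.0]]
wrist_force: [0.2, 5.2, -0.8]
gripper_width: 0.208
```

>>> servo_tool([
  {"slide":[0.06,0,0],"spin":0},
])

```text
time_s: 13.95
tcp_pos: [0.4571, 0.016, 0.014]
ee_rot: [[-0.122, -0.992, 0.015], [-0.992, 0.122, 0.01], [-0.011, -0.014, -1.0]]
wrist_force: [0.0, 5.7, -1.0]
gripper_width: 0.204
```

```bash
python3 st.py
```

```text
t 13.95 tcp [457.14  15.98  14.01] xax [-0.1221 -0.9925 -0.0115] zax [ 0.0154  0.0097 -0.9998] rdr -109.59 -0.5 F [ 0.01  5.71 -1.05] M [ 1.351 -0.065  0.036] g 17.7 qd [-1.87 -0.17 -0.24 -0.17  0.11  1.96]
```

>>> servo_tool([
  {"slide":[0.06,0,-0.01],"spin":-0.01},
])

```text
time_s: 14.05
tcp_pos: [0.457, 0.0145, 0.0143]
ee_rot: [[-0.121, -0.993, 0.016], [-0.993, 0.121, 0.01], [-0.012, -0.014, -1.0]]
wrist_force: [0.6, 8.9, -0.7]
gripper_width: 0.204
```

```bash
python3 st.py
```

```text
t 14.05 tcp [456.98  14.54  14.25] xax [-0.121  -0.9926 -0.0118] zax [ 0.0156  0.01   -0.9998] rdr -108.14 -0.49 F [ 0.58  8.88 -0.75] M [2.663 0.015 0.051] g 17.7 qd [-1.29 -0.52  0.16 -1.    0.68  2.63]
```

>>> servo_tool([
  {"slide":[0.06,0,0],"spin":0},
])

```text
time_s: 14.15
tcp_pos: [0.4579, 0.0142, 0.0145]
ee_rot: [[-0.122, -0.992, 0.019], [-0.992, 0.122, 0.012], [-0.014, -0.017, -1.0]]
wrist_force: [0.6, 15.1, -0.4]
gripper_width: 0.205
```

```bash
python3 st.py
```

```text
t 14.15 tcp [457.89  14.24  14.45] xax [-0.1217 -0.9925 -0.0145] zax [ 0.0187  0.0123 -0.9998] rdr -107.95 0.46 F [ 0.56 15.08 -0.44] M [ 4.313  0.196 -0.053] g 17.8 qd [-1.18 -0.08  0.63 -1.12  1.19  1.75]
```

>>> servo_tool([
  {"slide":[0.06,0,0],"spin":0},
])

```text
time_s: 14.25
tcp_pos: [0.4589, 0.0142, 0.0147]
ee_rot: [[-0.123, -0.992, 0.022], [-0.992, 0.123, 0.015], [-0.017, -0.02, -1.0]]
wrist_force: [-0.1, 14.1, -0.9]
gripper_width: 0.204
```

```bash
python3 st.py; python3 - <<'E'
from h import *
cap('side','s9'); im=cv2.imread('pics/s9.png')
cv2.imwrite('pics/s9c.png',cv2.resize(im[210:270,240:310],None,fx=8,fy=8,interpolation=cv2.INTER_CUBIC)[:600,:800])
E
```

```text
t 14.25 tcp [458.86  14.23  14.69] xax [-0.1227 -0.9923 -0.0173] zax [ 0.0217  0.0148 -0.9997] rdr -108.06 1.41 F [-0.13 14.11 -0.88] M [ 3.773  0.288 -0.101] g 17.7 qd [-1.   -0.19  0.58 -1.43  1.34  1.73]
```

View pics/s9c.png

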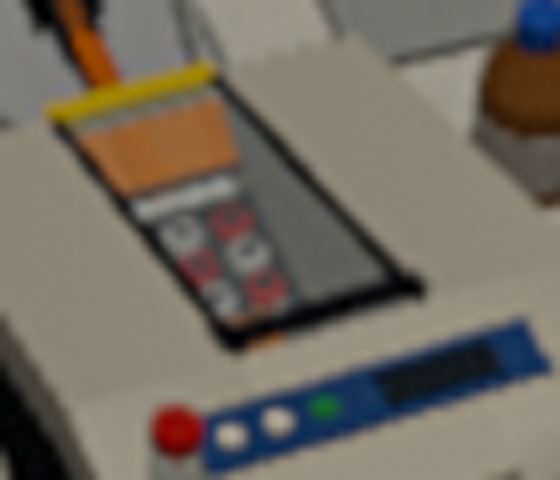

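The push eased at TCP y of about 17.5 mm, then climbed steeply to 15 N at 14.2 mm. That fits the click followed by the hard stop. I'll relax the push now.

>>> servo_tool([
  {"slide":[-0.08,0,0],"spin":-0.02},
  {"slide":[-0.08,0.02,0],"spin":0},
])

```text
time_s: 14.5
tcp_pos: [0.4569, 0.0173, 0.0142]
ee_rot: [[-0.121, -0.993, 0.018], [-0.993, 0.121, 0.013], [-0.015, -0.016, -1.0]]
wrist_force: [1.2, -3.1, -1.7]
gripper_width: 0.202
```

```bash
python3 st.py; python3 - <<'E'
from h import *
cap('side','s10'); im=cv2.imread('pics/s10.png')
a=cv2.resize(im[210:270,240:310],None,fx=8,fy=8,interpolation=cv2.INTER_CUBIC)[:600,:800]
cv2.imwrite('pics/s10c.png',a)
cap('scene','c10'); im=cv2.imread('pics/c10.png')
cv2.imwrite('pics/c10c.png',cv2.resize(im[180:280,130:270],None,fx=5,fy=5,interpolation=cv2.INTER_CUBIC)[:600,:800])
E
python3 st.py
```

```text
t 14.5 tcp [456.94  17.31  14.24] xax [-0.1207 -0.9926 -0.0152] zax [ 0.0175  0.0132 -0.9998] rdr -110.89 -0.85 F [ 1.22 -3.13 -1.75] M [-0.917 -0.336  0.128] g 17.6 qd [ 2.19 -0.02 -1.25  0.7  -0.72 -2.66]
t 14.6 tcp [457.07  17.3   14.21] xax [-0.1204 -0.9926 -0.0153] zax [ 0.0179  0.0133 -0.9998] rdr -110.89 -0.72 F [ 0.67  0.12 -2.57] M [-0.015 -0.161  0.156] g 17.8 qd [-0.2   0.07  0.17 -0.48  0.05 -0.04]
```

View pics/s10c.png

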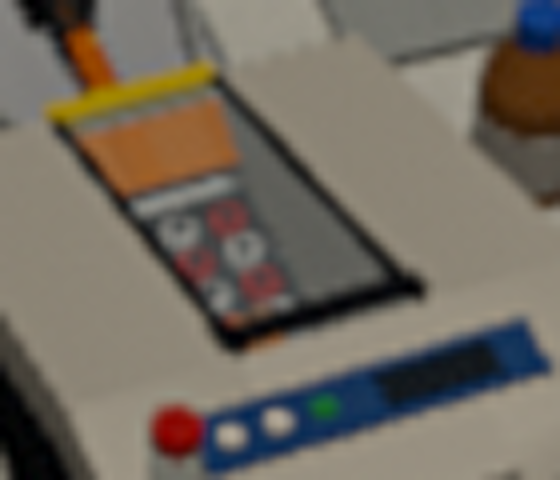

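View pics/c10c.png

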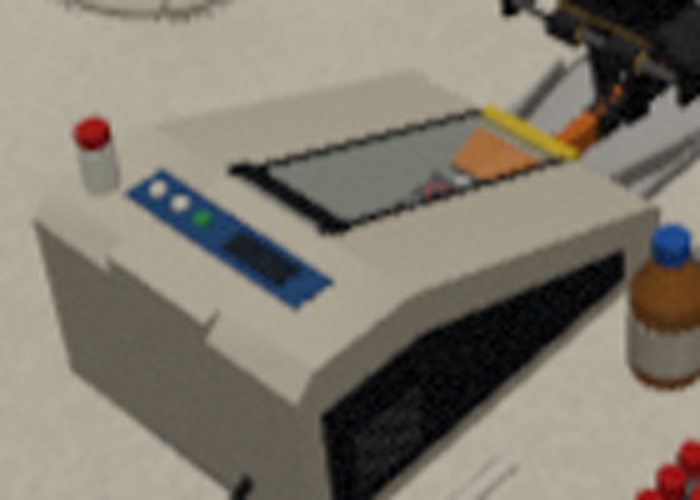

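>>> servo_tool([
  {"slide":[-0.2,0,-0.04],"spin":-0.01},
  {"slide":[-0.2,0,-0.03],"spin":0},
  {"slide":[-0.1,0,0],"spin":0},
  {"slide":[0,0,0],"spin":0},
])

```text
time_s: 15.0
tcp_pos: [0.4561, 0.0287, 0.0154]
ee_rot: [[-0.122, -0.992, 0.013], [-0.992, 0.122, 0.011], [-0.013, -0.011, -1.0]]
wrist_force: [-0.3, -0.1, -2.2]
gripper_width: 0.203
```

```bash
python3 st.py; python3 - <<'E'
from h import *
cap('side','s11'); im=cv2.imread('pics/s11.png')
a=cv2.resize(im[210:270,240:310],None,fx=8,fy=8,interpolation=cv2.INTER_CUBIC)[:600,:800]
cv2.imwrite('pics/s11c.png',a)
E
python3 st.py
```

```text
t 15.0 tcp [456.09  28.68  15.39] xax [-0.1218 -0.9925 -0.0126] zax [ 0.0127  0.0111 -0.9999] rdr -122.07 -3.04 F [-0.34 -0.09 -2.15] M [-0.012  0.001  0.082] g 17.7 qd [ 0.12 -0.01 -0.18 -0.04 -0.14 -0.04]
t 15.05 tcp [456.1   28.6   15.39] xax [-0.1219 -0.9925 -0.0126] zax [ 0.0128  0.0112 -0.9999] rdr -122.0 -3.02 F [-0.59  0.95 -1.15] M [0.016 0.035 0.04 ] g 17.7 qd [-0.13  0.01  0.04  0.01  0.05  0.25]
```

View pics/s11c.png

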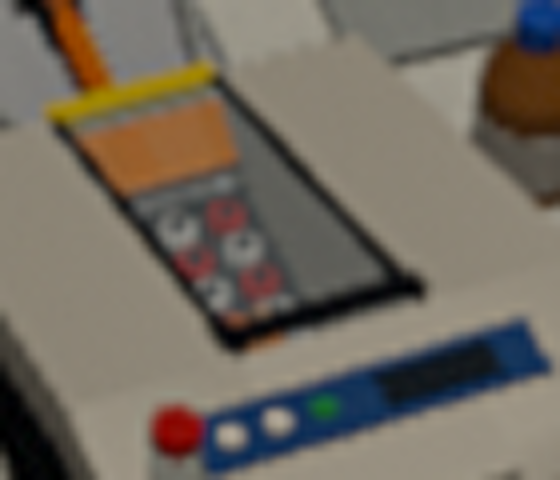

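The cassette stayed put when the stick left it: its caps did not move between the last two pictures, and the contact force is about 0. Next I draw the stick out.

>>> servo_tool([
  {"slide":[-0.3,-0.03,0],"spin":-0.02},
  {"slide":[-0.4,0,0],"spin":0},
  {"slide":[-0.4,0,0],"spin":0},
  {"slide":[-0.4,0,0],"spin":0},
  {"slide":[-0.4,0,0],"spin":0},
  {"slide":[-0.4,0,0],"spin":0},
  {"slide":[-0.4,0,0],"spin":0},
  {"slide":[-0.4,0,0],"spin":0},
])

```text
time_s: 15.85
tcp_pos: [0.4669, 0.1121, 0.0165]
ee_rot: [[-0.119, -0.993, 0.013], [-0.993, 0.119, 0.011], [-0.013, -0.011, -1.0]]
wrist_force: [1.1, -0.3, -2.0]
gripper_width: 0.201
```

```bash
python3 st.py
```

```text
t 15.85 tcp [466.87 112.14  16.49] xax [-0.119  -0.9928 -0.0128] zax [ 0.0129  0.0113 -0.9999] rdr -206.22 -2.18 F [ 1.12 -0.3  -2.02] M [-0.075  0.062 -0.058] g 17.5 qd [ 11.07   2.42   5.02   0.45  -2.59 -11.04]
```

>>> servo_tool([
  {"slide":[-0.4,0,0],"spin":0},
  {"slide":[-0.3,0,0],"spin":0},
  {"slide":[-0.1,0,0],"spin":0},
  {"slide":[0,0,-0.3],"spin":0},
  {"slide":[0,0,-0.4],"spin":0},
  {"slide":[0,0,-0.5],"spin":0},
  {"slide":[0,0,-0.6],"spin":0},
  {"slide":[0,0,-0.6],"spin":0},
  {"slide":[0,0,-0.5],"spin":0},
  {"slide":[0,0,-0.3],"spin":0},
])

```text
time_s: 16.85
tcp_pos: [0.4673, 0.1317, 0.1029]
ee_rot: [[-0.121, -0.993, 0.012], [-0.993, 0.121, 0.011], [-0.012, -0.01, -1.0]]
wrist_force: [-0.1, 0.3, -2.0]
gripper_width: 0.201
```

```bash
python3 st.py; python3 - <<'E'
from h import *
cap('side','s12'); im=cv2.imread('pics/s12.png')
a=cv2.resize(im[170:270,200:320],None,fx=6,fy=6,interpolation=cv2.INTER_CUBIC)[:600,:800]
cv2.imwrite('pics/s12c.png',a)
E
python3 st.py
```

```text
t 16.85 tcp [467.25 131.7  102.91] xax [-0.1206 -0.9926 -0.0119] zax [ 0.0117  0.0106 -0.9999] rdr -225.69 -4.11 F [-0.1   0.26 -2.03] M [-0.027 -0.005 -0.015] g 17.5 qd [ -0.4   -7.2    4.84  -0.27 -12.03   0.04]
t 16.9 tcp [467.94 132.03 103.92] xax [-0.1202 -0.9927 -0.0131] zax [ 0.0136  0.0115 -0.9998] rdr -226.09 -3.47 F [ 0.57  1.09 -0.23] M [ 0.031 -0.13   0.022] g 17.8 qd [ 0.14  1.38 -0.67 -0.06  3.1  -0.04]
```

View pics/s12c.png

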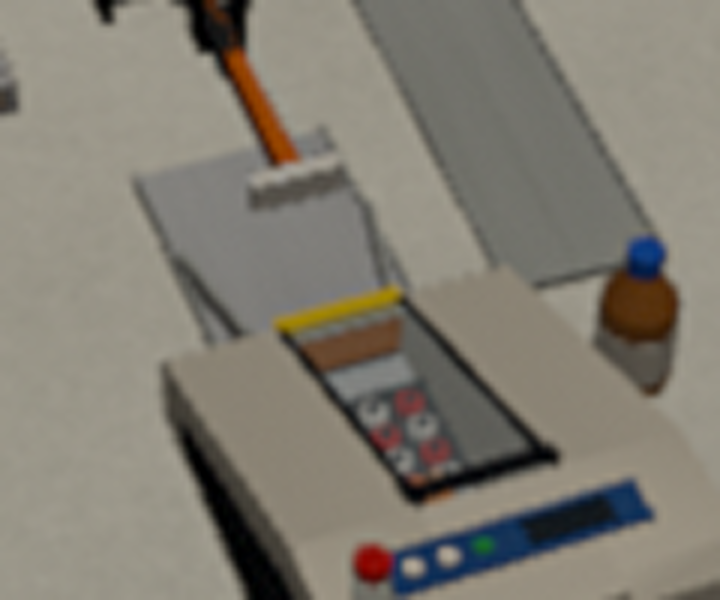

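```bash
python3 - <<'E'
from h import *
O=np.array([444.7,-92.9]); ux=np.array([-.118,-.993]); uy=np.array([.993,-.118])
c=load('s12')
for u,v in [(340,395),(412,380),(376,388)]:
    p=ray(c,200+u/6-.4,170+v/6-.4,.038)[:2]*1000-O; print('rear',p@ux,p@uy)
E
```

```text
rear 40.40835223427555 -17.091142650324777
rear 44.60730125322152 29.070876297821393
rear 42.87967160334573 5.770688588112872
```

>>> servo_tool([
  {"slide":[0,-0.3,0],"spin":-0.02},
  {"slide":[0.05,-0.6,0],"spin":0},
  {"slide":[0.1,-0.7,0],"spin":0},
  {"slide":[0.1,-0.7,0],"spin":0},
  {"slide":[0.1,-0.7,0],"spin":0},
  {"slide":[0.1,-0.7,0],"spin":0},
  {"slide":[0.1,-0.7,0],"spin":0},
  {"slide":[0,-0.7,0],"spin":0},
  {"slide":[0,-0.6,0],"spin":0},
  {"slide":[0,-0.4,0],"spin":0},
])

```text
time_s: 17.9
tcp_pos: [0.6224, 0.0949, 0.0984]
ee_rot: [[-0.119, -0.993, 0.002], [-0.993, 0.119, 0.007], [-0.008, -0.001, -1.0]]
wrist_force: [0.1, -0.1, -2.5]
gripper_width: 0.205
```

>>> servo_tool([
  {"slide":[0,-0.2,0],"spin":0},
  {"slide":[0,0,0],"spin":0},
])

```text
time_s: 18.1
tcp_pos: [0.6282, 0.0935, 0.0965]
ee_rot: [[-0.12, -0.993, -0.0], [-0.993, 0.12, 0.007], [-0.006, 0.001, -1.0]]
wrist_force: [-0.2, -0.6, -1.8]
gripper_width: 0.208
```

```bash
python3 st.py
```

```text
t 18.1 tcp [628.21  93.48  96.48] xax [-0.1198 -0.9928 -0.0064] zax [-4.0e-04  6.5e-03 -1.0e+00] rdr -206.73 160.24 F [-0.22 -0.58 -1.81] M [-0.043  0.06   0.025] g 18.1 qd [-0.    0.28 -0.61 -0.39 -0.44  0.05]
```

>>> servo_tool([
  {"slide":[-0.1,-0.3,0],"spin":-0.01},
  {"slide":[-0.06,-0.3,0],"spin":0},
  {"slide":[0,-0.05,0.2],"spin":0},
  {"slide":[0,0,0.3],"spin":0},
  {"slide":[0,0,0.3],"spin":0},
  {"slide":[0,0,0.3],"spin":0},
  {"slide":[0,0,0.3],"spin":0},
  {"slide":[0,0,0.2],"spin":0},
])

```text
time_s: 18.9
tcp_pos: [0.6439, 0.0966, 0.0531]
ee_rot: [[-0.117, -0.993, -0.002], [-0.993, 0.117, 0.007], [-0.006, 0.003, -1.0]]
wrist_force: [1.0, -0.5, -1.9]
gripper_width: 0.209
```

```bash
python3 st.py; python3 - <<'E'
from h import *
cap('wrist','w13')
E
```

```text
t 18.9 tcp [643.87  96.56  53.13] xax [-0.1171 -0.9931 -0.0062] zax [-0.0023  0.0065 -1.    ] rdr -211.63 175.42 F [ 0.97 -0.51 -1.89] M [0.041 0.012 0.003] g 18.2 qd [ 0.2   3.47 -2.73  0.07  6.21  0.07]
```

View pics/w13.png

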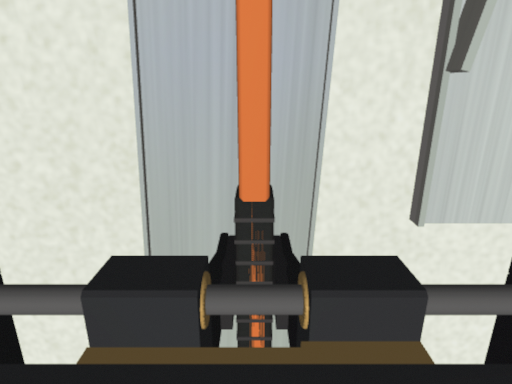

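>>> servo_tool([
  {"slide":[0,0,0.25],"spin":0},
  {"slide":[0,0,0.25],"spin":0},
  {"slide":[0,0,0.25],"spin":0},
  {"slide":[0,0,0.25],"spin":0},
  {"slide":[0,0,0.2],"spin":0},
  {"slide":[0,0,0.15],"spin":0},
  {"slide":[0,0,0.1],"spin":0},
  {"slide":[0,0,0.05],"spin":0},
])

```text
time_s: 19.75
tcp_pos: [0.6436, 0.0967, 0.0115]
ee_rot: [[-0.117, -0.993, -0.003], [-0.993, 0.117, 0.006], [-0.006, 0.004, -1.0]]
wrist_force: [-0.4, -0.3, -1.8]
gripper_width: 0.206
```

```bash
python3 st.py
```

```text
t 19.75 tcp [643.58  96.71  11.54] xax [-0.117  -0.9931 -0.0057] zax [-0.0032  0.0061 -1.    ] rdr -211.75 175.11 F [-0.38 -0.26 -1.81] M [ 0.022  0.058 -0.006] g 17.9 qd [ 0.07  1.04 -0.39  0.11  1.53 -0.01]
```

>>> servo_tool([
  {"slide":[0,0,0.08],"spin":0},
  {"slide":[0,0,0.06],"spin":0},
  {"slide":[0,0,0.03],"spin":0},
])

```text
time_s: 20.05
tcp_pos: [0.6439, 0.0969, 0.0074]
ee_rot: [[-0.117, -0.993, -0.002], [-0.993, 0.117, 0.006], [-0.006, 0.003, -1.0]]
wrist_force: [-0.6, -0.6, -1.5]
gripper_width: 0.202
```

```bash
python3 st.py
```

```text
t 20.05 tcp [643.93  96.86   7.35] xax [-0.1169 -0.9931 -0.0061] zax [-0.0023  0.0064 -1.    ] rdr -211.94 175.44 F [-0.61 -0.65 -1.5 ] M [ 0.045 -0.01   0.011] g 17.6 qd [ 0.02  0.4  -0.23 -0.15  0.91 -0.  ]
```

>>> servo_tool([
  {"slide":[0,0,0.03],"spin":0},
  {"slide":[0,0,0.03],"spin":0},
])

```text
time_s: 20.25
tcp_pos: [0.644, 0.0969, 0.007]
ee_rot: [[-0.117, -0.993, -0.002], [-0.993, 0.117, 0.006], [-0.006, 0.003, -1.0]]
wrist_force: [-4.1, 0.3, 4.1]
gripper_width: 0.203
```

```bash
python3 st.py
```

```text
t 20.25 tcp [644.01  96.87   6.98] xax [-0.1165 -0.9932 -0.0057] zax [-0.0021  0.006  -1.    ] rdr -211.96 175.52 F [-4.1   0.29  4.11] M [-0.073  0.689 -0.033] g 17.7 qd [ 0.1  -0.03 -0.05  0.19  0.13 -0.06]
```

The stick is down in the tray: the vertical force changed from -1.5 N to +4 N. Opening the jaws partway so the fingers stay clear of the tray rim.

>>> servo_tool([
  {"slide":[0,0,0],"spin":0},
  {"slide":[0,0,0],"spin":0},
  {"slide":[0,0,0],"spin":0},
  {"slide":[0,0,0],"spin":0},
], gripper=150)

```text
time_s: 20.65
tcp_pos: [0.6454, 0.0972, 0.008]
ee_rot: [[-0.116, -0.993, 0.001], [-0.993, 0.116, 0.007], [-0.007, -0.001, -1.0]]
wrist_force: [-1.0, 0.1, 0.1]
gripper_width: 0.396
```

```bash
python3 st.py
```

```text
t 20.65 tcp [645.39  97.24   7.96] xax [-0.116  -0.9932 -0.0072] zax [ 0.0014  0.0071 -1.    ] rdr -212.49 176.84 F [-0.98  0.05  0.07] M [-0.007  0.008 -0.069] g 34.5 qd [ 0.08  0.02 -0.01 -0.01  0.23  0.  ]
```

>>> servo_tool([
  {"slide":[0,0,-0.2],"spin":0},
  {"slide":[0,0,-0.4],"spin":0},
  {"slide":[0,0,-0.6],"spin":0},
  {"slide":[0,0,-0.8],"spin":0},
  {"slide":[0,0,-0.8],"spin":0},
  {"slide":[0,0,-0.8],"spin":0},
  {"slide":[-0.5,0,-0.8],"spin":0},
  {"slide":[-0.5,0,-0.8],"spin":0},
  {"slide":[0,0,-0.5],"spin":0},
  {"slide":[0,0,0],"spin":0},
])

```text
time_s: 21.65
tcp_pos: [0.6488, 0.121, 0.163]
ee_rot: [[-0.116, -0.993, 0.006], [-0.993, 0.116, 0.008], [-0.009, -0.005, -1.0]]
wrist_force: [-1.2, -0.0, 0.8]
gripper_width: 0.408
```

```bash
python3 st.py;python3 - <<'E'
from h import *
cap('wrist','w14'); cap('side','s14'); cap('scene','c14')
a=cv2.imread('pics/s14.png')
cv2.imwrite('pics/s14c.png',cv2.resize(a[150:270,190:340],None,fx=5,fy=5,interpolation=cv2.INTER_CUBIC)[:600,:800])
E
```

```text
t 21.65 tcp [648.84 120.95 163.  ] xax [-0.1162 -0.9932 -0.0088] zax [ 0.0063  0.0082 -0.9999] rdr -236.44 177.47 F [-1.18 -0.05  0.8 ] M [-0.026  0.01  -0.009] g 35.5 qd [ 0.33  0.18 -0.84 -0.59  0.25 -0.05]
```

View pics/w14.png

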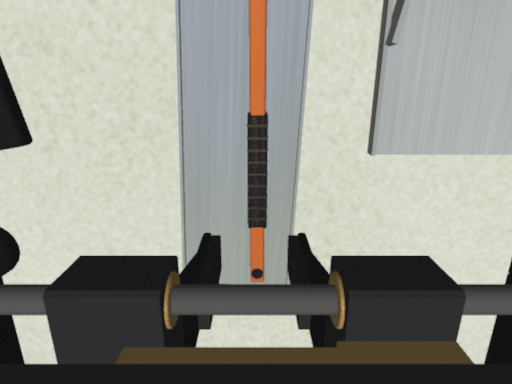

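View pics/s14c.png

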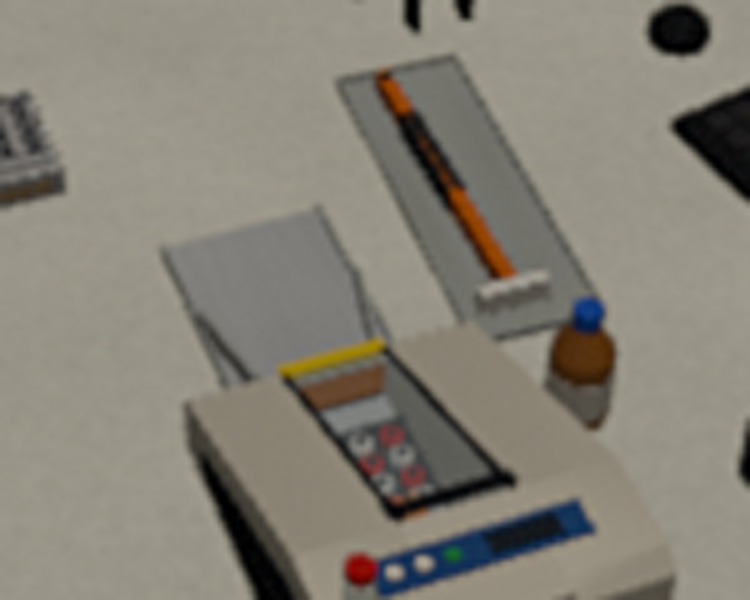

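View pics/c14.png

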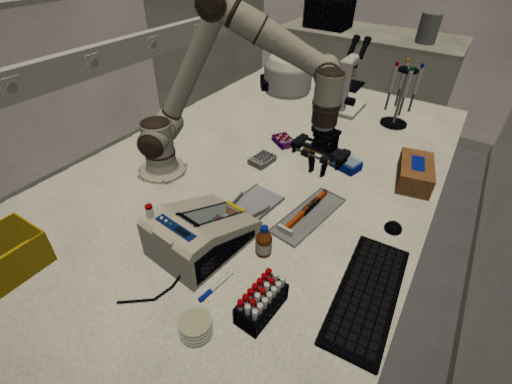

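The stick lies in the tray: its tail end at (257,275) is inside the tray, and the head is at the far end as before. The flap is shut and the cassette is in. There is time left, so I'll use the wrist camera to look at the latch through the guard.

>>> servo_tool([
  {"slide":[0,0,-0.7],"spin":0},
  {"slide":[0,0,-0.9],"spin":0},
  {"slide":[0,0,-0.9],"spin":0},
  {"slide":[0.3,0.3,-0.7],"spin":0},
  {"slide":[0.8,0.8,0],"spin":0},
  {"slide":[0.8,0.8,0],"spin":0},
  {"slide":[0.8,0.8,0],"spin":0},
  {"slide":[0.8,0.8,0],"spin":0},
  {"slide":[0.8,0.8,0],"spin":0},
  {"slide":[0.8,0.8,0],"spin":0},
])

```text
time_s: 22.8
tcp_pos: [0.4946, 0.0004, 0.2261]
ee_rot: [[-0.122, -0.992, -0.034], [-0.992, 0.122, -0.004], [0.008, 0.033, -0.999]]
wrist_force: [0.7, -0.1, -0.5]
gripper_width: 0.413
```

>>> servo_tool([
  {"slide":[0.6,0.8,0],"spin":0},
  {"slide":[0.4,0.5,0],"spin":0},
  {"slide":[0,0,0],"spin":0},
])

```text
time_s: 23.1
tcp_pos: [0.4522, -0.0246, 0.2237]
ee_rot: [[-0.126, -0.991, -0.043], [-0.992, 0.127, -0.005], [0.01, 0.042, -0.999]]
wrist_force: [1.1, 0.6, -0.0]
gripper_width: 0.408
```

```bash
python3 st.py;python3 - <<'E'
from h import *
cap('wrist','w15')
a=cv2.imread('pics/w15.png')
cv2.imwrite('pics/w15c.png',cv2.resize(a[0:200,140:400],None,fx=3,fy=3,interpolation=cv2.INTER_CUBIC)[:600,:800])
E
```

```text
t 23.1 tcp [452.2  -24.59 223.73] xax [-0.1263 -0.9919  0.0105] zax [-0.0432 -0.0051 -0.9991] rdr -68.72 -0.61 F [ 1.11  0.58 -0.04] M [-0.006 -0.124  0.004] g 35.5 qd [-0.3   1.16 -0.02  0.28  1.09  0.06]
```

View pics/w15c.png

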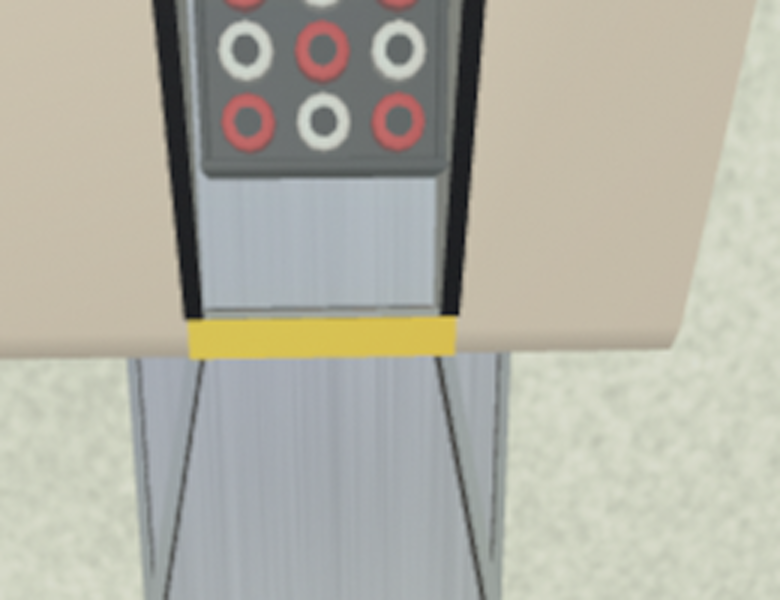

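>>> servo_tool([
  {"slide":[0,0,-0.6],"spin":0},
  {"slide":[0.4,0,-0.6],"spin":0},
  {"slide":[0.7,0,0],"spin":0},
  {"slide":[0.7,0,0],"spin":0},
  {"slide":[0.7,0,0],"spin":0},
  {"slide":[0.6,0,0],"spin":0},
  {"slide":[0.3,0,0],"spin":0},
  {"slide":[0,0,0],"spin":0},
])

```text
time_s: 23.95
tcp_pos: [0.4479, -0.1097, 0.2501]
ee_rot: [[-0.124, -0.991, -0.052], [-0.992, 0.125, -0.007], [0.013, 0.051, -0.999]]
wrist_force: [0.3, 0.3, 0.4]
gripper_width: 0.412
```

```bash
python3 st.py;python3 - <<'E'
from h import *
cap('wrist','w16')
a=cv2.imread('pics/w16.png')
cv2.imwrite('pics/w16c.png',cv2.resize(a[0:200,140:400],None,fx=3,fy=3,interpolation=cv2.INTER_CUBIC)[:600,:800])
E
```

```text
t 23.95 tcp [ 447.91 -109.69  250.05] xax [-0.124  -0.9922  0.0134] zax [-0.0519 -0.007  -0.9986] rdr 16.3 5.17 F [0.33 0.3  0.37] M [ 0.041 -0.143 -0.064] g 35.9 qd [ 0.08  0.94  0.3  -0.19  0.23 -0.16]
```

View pics/w16c.png

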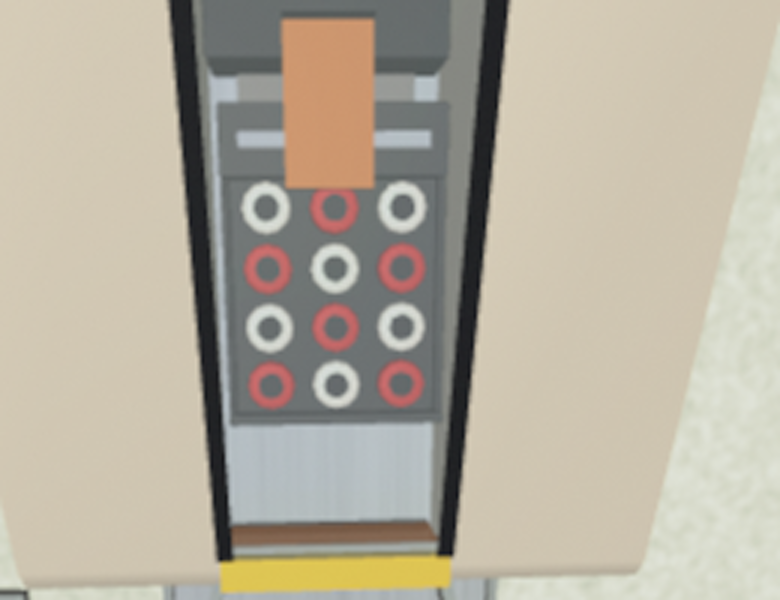

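```bash
python3 - <<'E'
from h import *
O=np.array([444.7,-92.9]); ux=np.array([-.118,-.993]); uy=np.array([.993,-.118])
c=load('w16')
for n,u,v,z in [('rear top',335,418,.038),('rib rear',260,147,.043),('rib front',260,132,.043),('latch tip z43',330,188,.043),('latch tip z38',330,188,.038),('latch tip z50',330,188,.05),('lintel back',335,557,.062),('lintel front',335,592,.062),('nose',300,103,.038)]:
    p=ray(c,140+u/3-.33,v/3-.33,z)[:2]*1000-O; print(n,(p@ux).round(1),(p@uy).round(1))
E
```

```text
rear top 47.9 -2.3
rib rear 140.3 22.5
rib front 145.0 22.4
latch tip z43 127.2 -1.1
latch tip z38 127.6 -1.3
latch tip z50 126.7 -0.8
lintel back 0.9 -0.8
lintel front -12.3 -0.6
nose 154.6 8.6
```

```bash
python3 - <<'E'
from h import *
print(r.finish_job())
E
```

```text
the job is handed in; nothing more can be done
None
```

The cassette is loaded, the stick is back in its tray, and I handed the job in at about 24 s of the 58 s allowed.

- **Loading:** I gripped the stick by its rubber grip and pushed the cassette squarely through the flap at about 2–3 N. The push rose to about 6–7 N over the last stretch, eased to about 5 N (the click), and roughly 3 mm later climbed to about 15 N at the hard stop. I stopped there, under the 20 N limit.
- **Stick return:** I drew the stick out, laid it in the tray head end first as before, let go and moved clear.

**Last checks:**
- **Cassette:** it stayed in when the stick left. Its rear face is about 43–48 mm inside the mouth, within the expected 40–76 mm (the two camera views differ by a few mm).
- **Latch:** the orange latch reaches over and past the rib. Its drop of a few mm cannot be measured in the pictures, so the click rests on the force profile.
- **Flap and stick:** the flap hangs shut, and the stick lies flat inside the tray.
- **Surroundings:** nothing else looked moved in the last scene picture, and the robot was touching nothing at hand-in.

No check failed.

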